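# Close out the finished oven orders at the pizza pass

### The job

Close out the finished orders at the pass: hang every order tag from the red oven rail on the green ready rail, and roll every hexagonal timer until its green flat faces straight up, lying flat on the black mat. When all that is done, swing the tally counter's lever fully to its stop, hold it there for a moment and let it spring back; leave the other things on the bench alone.

Things in the scene. Friction and masses are not known exactly. Their poses are not given: they have to be found in the camera images.
- mat: black rubber mat on the bench, fixed, 170 mm (its x) by 420 mm (its y), 3 mm thick; origin at the centre of its underside.
- timer1: hexagonal flip timer, white six-sided prism 60 mm long, 52 mm across flats (each flat 30 x 60 mm), 140 g. One flat is all green, the other five white with a smaller grey panel. Origin at the prism's centre, 26 mm above the surface it lies on; y axis along its length, z axis the outward normal of the green flat. May be absent (None).
- timer2: hexagonal flip timer, white six-sided prism 60 mm long, 52 mm across flats (each flat 30 x 60 mm), 140 g. One flat is all green, the other five white with a smaller grey panel. Origin at the prism's centre, 26 mm above the surface it lies on; y axis along its length, z axis the outward normal of the green flat. May be absent (None).
- timer3: hexagonal flip timer, white six-sided prism 60 mm long, 52 mm across flats (each flat 30 x 60 mm), 140 g. One flat is all green, the other five white with a smaller grey panel. Origin at the prism's centre, 26 mm above the surface it lies on; y axis along its length, z axis the outward normal of the green flat. May be absent (None).
- oven_rail: oven rail stand, fixed: flat bar along its y, 8 mm thick (x), 20 mm deep, top 170 mm above the bench; 240 mm free between two red end stops, 8 mm thick in x, that rise 25 mm above the bar, a post under each. Base 50 x 280 x 12 mm with a red strip. Origin on the bench under the middle of the bar; x across the bar (-x towards the robot), z up.
- ready_rail: ready rail stand, fixed: flat bar along its y, 8 mm thick (x), 20 mm deep, top 170 mm above the bench; 240 mm free between two green end stops, 8 mm thick in x, that rise 25 mm above the bar, a post under each. Base 50 x 280 x 12 mm with a green strip. Origin on the bench under the middle of the bar; x across the bar (-x towards the robot), z up.
- tag1: order tag straddling a rail bar: yellow card in front (its -x), steel clip behind, 100 g. Origin level with the card's lower edge, midway between the legs, 95 mm below the underside of the bridge, which rests on the bar's top; z up, y along the bar, 56 mm wide. Gap between legs 22 mm (x); the back leg ends 67 mm above the origin. Black grip 14 mm (x) by 30 mm (y), 101 to 137 mm above the origin. May be absent (None).
- tag2: order tag straddling a rail bar: blue card in front (its -x), steel clip behind, 100 g. Origin level with the card's lower edge, midway between the legs, 95 mm below the underside of the bridge, which rests on the bar's top; z up, y along the bar, 56 mm wide. Gap between legs 22 mm (x); the back leg ends 67 mm above the origin. Black grip 14 mm (x) by 30 mm (y), 101 to 137 mm above the origin. May be absent (None).
- tag3: order tag straddling a rail bar: orange card in front (its -x), steel clip behind, 100 g. Origin level with the card's lower edge, midway between the legs, 95 mm below the underside of the bridge, which rests on the bar's top; z up, y along the bar, 56 mm wide. Gap between legs 22 mm (x); the back leg ends 67 mm above the origin. Black grip 14 mm (x) by 30 mm (y), 101 to 137 mm above the origin. May be absent (None).
- counter: tally counter, a fixed blue box 100 x 90 mm and 50 mm tall with a white-figured window and the lever on top; origin at the centre of its underside.
- lever (a joint): angle of the counter's sprung advance lever about the vertical through lever_pivot, rad: 0 at rest, 1.0 at its stop, growing anticlockwise seen from above. Its spring holds it at 0 and pulls back with about 0.25 Nm at the stop (3.5 N at the knob); let go, it returns by itself.
- lever_knob (a point): point on the axis of the lever's upright red knob, a post 18 mm in diameter, 75 mm from the pivot, standing from 55 to 100 mm above the bench; the point is 83 mm above the bench.
- lever_pivot (a point): point on the lever's vertical hinge axis, 83 mm above the bench.
- slip_dispenser: fixed steel box 100 x 90 mm, 72 mm tall, of paper slips; origin at the centre of its underside.
- shaker: bystander, not to be disturbed: red shaker jar, 52 mm in diameter, 100 mm tall; origin at its foot.
- dip_pot: bystander, not to be disturbed: small white dip pot, 56 mm in diameter, 35 mm tall; origin at its foot.
- sauce_cup: bystander, not to be disturbed: red paper-cup-sized cup, 72 mm in diameter, 90 mm tall; origin at its foot.
- oil_bottle: bystander, not to be disturbed: yellow bottle, 60 mm in diameter, 190 mm tall; origin at its foot.
Not all that is in view belongs to the job. What is shaped like the timer1 but yellow is not meant. Several things have the shape of the counter; the one meant has the colours described above.

How it is judged (in metres and radians):
On the way, in this order (a step that is already met when the one before it is completed fails the run):
1. every timer lies green side up on the mat and every tag hangs on the ready rail (angle between each of timer1, timer2, timer3's own z axis and vertical below 0.12 rad and x of timer1 in the frame of mat between -0.085 and 0.085 m and y of timer1 in the frame of mat between -0.21 and 0.21 m and z of timer1 in the frame of mat between 0.025 and 0.034 m and linear speed of each of timer1, timer2, timer3, tag1, tag2, tag3 below 0.03 m/s and x of timer2 in the frame of mat between -0.085 and 0.085 m and y of timer2 in the frame of mat between -0.21 and 0.21 m and z of timer2 in the frame of mat between 0.025 and 0.034 m and x of timer3 in the frame of mat between -0.085 and 0.085 m and y of timer3 in the frame of mat between -0.21 and 0.21 m and z of timer3 in the frame of mat between 0.025 and 0.034 m and x of tag1 in the frame of ready_rail between -0.02 and 0.02 m and y of tag1 in the frame of ready_rail between -0.118 and 0.118 m and z of tag1 in the frame of ready_rail between 0.07 and 0.081 m and angle between each of tag1, tag2, tag3's own z axis and vertical below 0.2 rad and x of tag2 in the frame of ready_rail between -0.02 and 0.02 m and y of tag2 in the frame of ready_rail between -0.118 and 0.118 m and z of tag2 in the frame of ready_rail between 0.07 and 0.081 m and x of tag3 in the frame of ready_rail between -0.02 and 0.02 m and y of tag3 in the frame of ready_rail between -0.118 and 0.118 m and z of tag3 in the frame of ready_rail between 0.07 and 0.081 m), for 0.2 s.
2. the counter's lever is swung to its stop (value of joint lever above 0.93 rad), for 0.15 s.
3. the lever is let go and springs back to rest (value of joint lever below 0.08 rad and contact force between lever and anything else below 0.1 N), for 0.2 s.
At the end, for the whole second after the job is handed in: every timer present lies at rest on the mat, its centre over the mat, with its green flat up within 7 degrees; every tag present hangs at rest on the ready rail's bar between the end stops, seated within 6 mm and upright within 11 degrees; the lever is back within 0.08 rad of rest (all of step 1 and value of joint lever below 0.08 rad); the robot touches nothing.
It fails at once if a bystander is moved more than 40 mm (distance of any of shaker, dip_pot, sauce_cup, oil_bottle from where it was at the start of the episode above 0.04 m).
Of timer1, timer2, timer3 only 2 to 3 are there at a start; the rules pass over those that are not, and their reading is None.
Of tag1, tag2, tag3 only 2 to 3 are there at a start; the rules pass over those that are not, and their reading is None.
At some moment in a run one of timer1, timer2, timer3 may be knocked a few centimetres aside while the robot is not near it.
It also fails if it takes over 210 s, if anything falls off the work surface, if the arm or the gripper's body presses on something with over 40 N, if the wrist force passes 120 N, or if a joint passes its speed limit or range.

### The arm

A 6-joint arm with a two-finger parallel gripper is mounted at the origin on the work surface. World frame = base frame: x ahead of the robot, y to its left, z up, the work surface at z = 0. Lengths are in mm, angles in rad, forces in N, time in s.
With the tool pointing down it reaches from about 300 to 950 mm from the base axis. Payload 3.1 kg.
Tool frame: the origin (TCP) lies midway between the tips of the shut fingers; the grasp point (between the pads) lies bot.grip_point_offset behind it (bot.grip_point_offset is the distance from the TCP to the grasp point, in mm); z points along the fingers, y is the direction in which the jaws open and shut (so a half turn about z gives the same grasp; the last joint's range is limited). The gripper opens to 85 mm and grips with 20 to 120 N. Pads are 22 mm wide; open, the fingers measure 114 mm over their backs; the gripper's body (76 mm by 85 mm) begins 54 mm behind the grasp point. The pads swing forward as they close: fully open they stand 13 mm farther back than shut.
Start: joints at [1.131, 0.308, 1.634, -0, 1.2, -0.07], TCP at [225.919, 582.746, 231.272] pointing down, gripper open.
Joint ranges: [-3.06, 3.06], [-0.79, 1.96], [0.05, 2.63], [-1.19, 4.34], [0.05, 2.64], [-2.94, 2.94]. Speed limits (rad/s): [2.79, 2.79, 3.14, 3.14, 3.14, 3.14].

### API

Orientations are given as a unit quaternion [w, x, y, z].
In Python, from rig import bot gives the robot as it stands.
- The arm moves only by the tool send_rows, never from a script. Its argument "plan" is a list that holds one entry, the list of rows, each a list of 5 numbers: the shift along the tool's x, y, z scaled (see below), then the turn about the tool's z scaled (see below), then the closure in counts, from 0 (fully open) to 255 (shut). A call has 1 to 8 rows; each row shifts and turns the commanded pose from where the row before left it, along the tool's axes as they then stand; what a row does not reach is not made up. The controller multiplies each number of a shift by 0.03 m and each number of a turn by 0.5 rad. A row lasts 1/10 s, in which the tool goes at most 50 mm and 8.59 degrees, less where a joint would pass 70% of its speed; a pose out of reach is approached as far as the arm can. A call with a number of a shift or a turn outside -1 to 1 is refused whole. A call with a gripper value outside its range is refused whole. The fingers move at their own pace and stop on an object; the grip force is fixed at half the most. Time passes only in rows, so rows that do not move let the fingers close. It gives the time, the measured TCP pose, the force and the opening at its end, in the units of the state.
- bot.sense(): the state, without advancing time (a new reading comes with each control period).
- bot.read_camera(name): name is "scene" or "top"; returns the picture (384x512x3 uint8, red, green, blue); there is no depth.
- bot.get_calibration(name): a dict with "vertical_fov" (degrees; the focal length in pixels is half the picture's height over the tangent of half this angle, whatever the lens; pixels are square), "cx", "cy" (the principal point, pixels), "rvec" (rotation vector, rad) and "tvec" (3), from world to camera coordinates, as OpenCV has them. Camera axes: x right, y down, z forward; pixel columns grow to the right and rows downward; lengths in mm; the calibration is good to about 2 mm. A picture is of the moment at which its call begins. get_calibration takes no time and is no camera call.
- bot.job_done(): hands the job in, once; it reports no verdict.
The state is a dict: "clock": time; "joints": joint angles; "dq": joint speeds; "joint_efforts": joint torques, N m; "eef_pos": TCP position; "ee_rot": TCP orientation; "ft_force": force on the tool from outside, world axes, zero at the start; "moment": the same for the moment, N m; "gripper_width": finger opening in mm.
Only numpy, scipy, OpenCV 4.12 (cv2) and the standard library are available. Lean on these libraries where they do the work, as an engineer would, in place of code of your own. Each camera call takes 0.05 s, during which the arm holds its last target. There are 200 camera calls.

## Working session

There is one attempt and no reset: what is moved stays moved. The work goes in short steps, Python scripts to look and compute and a tool call to move; the robot and the scene stay as the last step left them, time stands still between calls to the robot, and variables do not carry over. Pictures are saved under pics/ and viewed, about 12 in all and at most 16, crops included, and the job is handed in when it is done.

Besides the shell and the picture viewer there is one more tool, called after "Emit:" as name([rows], argument=value, ...), one row to a line, values as JSON. send_rows: Moves the arm, as the interface text tells. Shifts and turns lie within -1 to 1; 1 stands for 0.03 m of shift or 0.5 rad of turn. Its arguments: {"type":"object","properties":{"plan":{"type":"array","items":{"type":"array","items":{"type":"array","items":{"type":"number"}}}}},"required":["plan"]}

```bash
ls; mkdir -p pics
python3 - <<'E'
from rig import bot
import cv2
print(bot.sense(), bot.grip_point_offset)
for n in ("scene","top"):
    print(n,bot.get_calibration(n))
    im=bot.read_camera(n); cv2.imwrite(f"pics/{n}0.png",cv2.resize(im[:,:,::-1],(800,600),interpolation=cv2.INTER_CUBIC)); cv2.imwrite(f"raw_{n}0.png",im[:,:,::-1])
E
```

```text
pics
{'clock': 0.0, 'joints': array([ 1.13129164e+00,  3.08988952e-01,  1.63519453e+00,  2.11643623e-05,
        1.19968588e+00, -6.97074866e-02]), 'dq': array([-1.93176107e-03,  1.51276059e-04, -7.48875320e-04, -7.61731380e-05,
        2.15323587e-04,  1.45731602e-03]), 'joint_efforts': array([-1.70881445e-03, -4.15259600e+01, -2.76657701e+01, -2.67190189e-04,
        1.01720952e-02,  7.24928043e-06]), 'eef_pos': array([225.56609782, 581.99811815, 230.05326212]), 'ee_rot': array([-2.96250376e-04,  1.83850528e-01,  9.82953553e-01, -1.09917403e-03]), 'ft_force': array([ 0.22999223, -0.44622168, -0.48587685]), 'moment': array([-0.00013255,  0.0316102 ,  0.00352118]), 'gripper_width': 85.88009153918814} 18.700000000000003
scene {'vertical_fov': 56.93643716996443, 'cx': 261.08110095806006, 'cy': 190.48394230344735, 'rvec': array([ 0.87985309,  2.74035582, -0.73677564]), 'tvec': array([ 391.82224959, -186.12123928, 1364.0643101 ])}
top {'vertical_fov': 54.98062815426372, 'cx': 256.5972421211352, 'cy': 184.4944442565641, 'rvec': array([ 2.16663859, -2.15830924,  0.12327654]), 'tvec': array([ -38.27819968,  463.71016103, 1266.49774522])}
```

View pics/scene0.png

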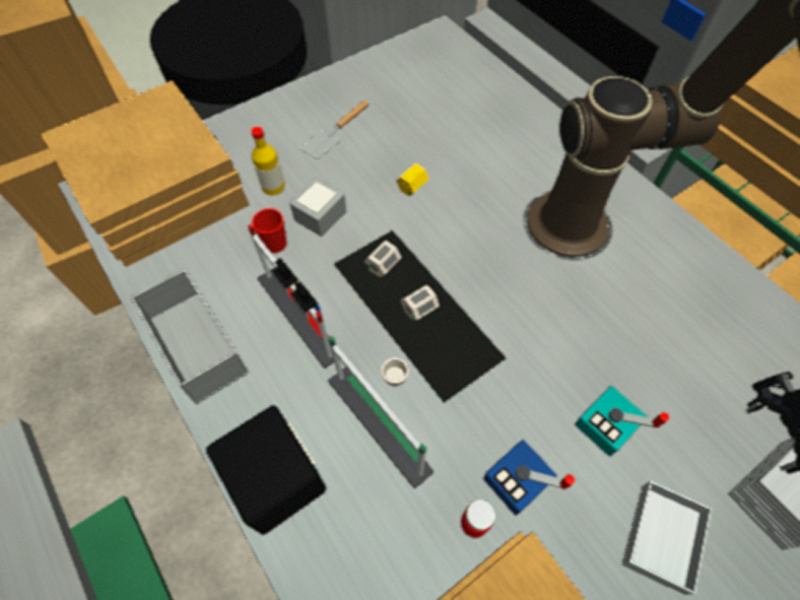

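View pics/top0.png

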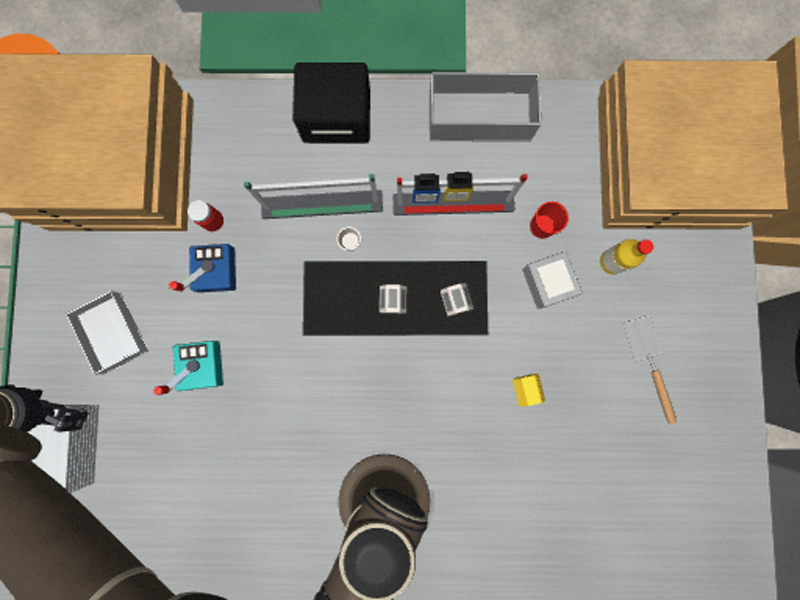

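The scene view shows two timers on the mat (383,258 and 420,302), blue and yellow tags on the red rail, and the blue counter at (522,475). The top view agrees: the timers are at (393,298) and (456,299), with the tags at (427,187) and (459,185). Next I'll zoom in.

```bash
cat > h.py <<'E'
import cv2, numpy as np
from rig import bot
def cal(n):
    c=bot.get_calibration(n); f=192/np.tan(np.radians(c['vertical_fov']/2))
    return np.array([[f,0,c['cx']],[0,f,c['cy']],[0,0,1]]),c['rvec'],c['tvec']
def proj(n,P):
    K,r,t=cal(n); return cv2.projectPoints(np.float64(P).reshape(-1,1,3),r,t,K,None)[0].reshape(-1,2)
def ray(n,uv,z):
    K,r,t=cal(n); R=cv2.Rodrigues(r)[0]; C=-R.T@t
    d=R.T@np.linalg.inv(K)@np.array([uv[0],uv[1],1.]); return C+d*(z-C[2])/d[2]
def snap(n,name):
    im=bot.read_camera(n)[:,:,::-1].copy(); cv2.imwrite(f"raw_{name}.png",im); return im
def crop(im,u0,v0,w,h,s): return cv2.resize(im[v0:v0+h,u0:u0+w],None,fx=s,fy=s,interpolation=cv2.INTER_CUBIC)
E
python3 - <<'E'
from h import *
t=cv2.imread("raw_top0.png"); s=cv2.imread("raw_scene0.png")
a=crop(t,150,105,200,110,4); b=crop(s,150,140,200,85,4)
cv2.imwrite("pics/z0.png",crop(t,150,100,200,125,4)); cv2.imwrite("pics/z1.png",crop(s,150,140,180,135,4.4))
for n in("top","scene"):
    K,r,tt=cal(n);print(n,-cv2.Rodrigues(r)[0].T@tt)
k=.64
for nm,uv,z in [("mat0",(304,262),3),("mat1",(487,262),3),("mat2",(487,335),3),("mat3",(303,335),3),("t393",(393,298),40),("t456",(456,299),40),("readyL",(249,185),195),("readyR",(373,178),195),("ovenL",(400,181),195),("ovenR",(523,177),195),("pivot",(208,267),60),("knob",(176,286),100)]:
    print(nm,ray("top",(uv[0]*k,uv[1]*k),z).round())
E
```

```text
top [ 316.55689102  -37.13376031 1311.07653905]
scene [ 823.58004011  452.88476747 1079.55941847]
mat0 [526. 186.   3.]
mat1 [ 528. -234.    3.]
mat2 [ 361. -232.    3.]
mat3 [359. 185.   3.]
t393 [441. -19.  40.]
t456 [ 439. -159.   40.]
readyL [650. 266. 195.]
readyR [665.  20. 195.]
ovenL [660. -34. 195.]
ovenR [ 669. -279.  195.]
pivot [505. 387.  60.]
knob [458. 439. 100.]
```

View pics/z0.png

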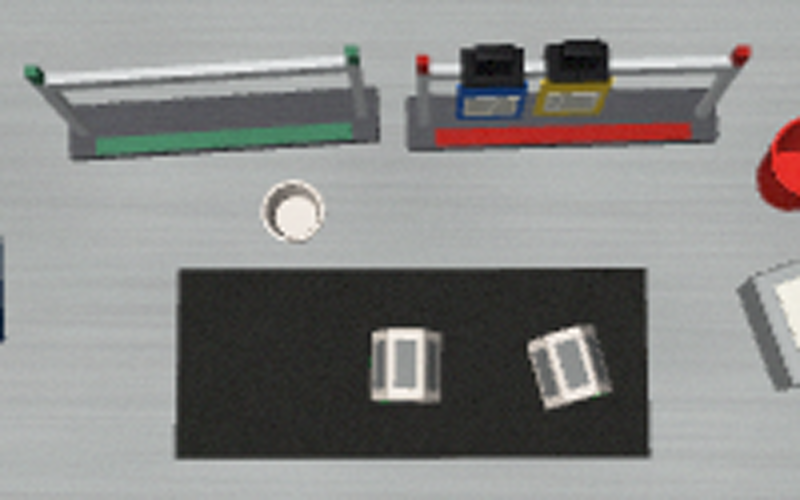

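View pics/z1.png

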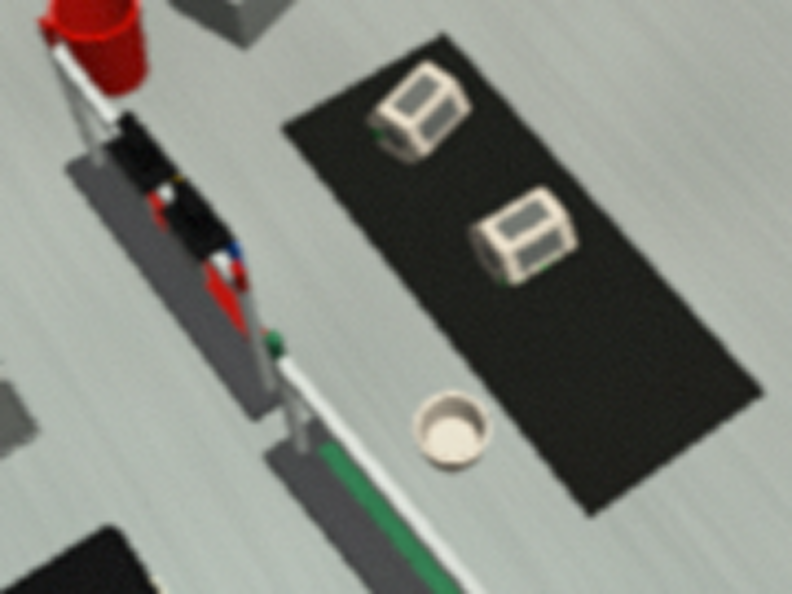

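Both timers lie with their axes roughly along world x. A (y≈-19) has its green on the lower +y flat, and B (y≈-159) on the lower -y flat, so each needs two rolls. Before moving, I'll check my pose estimates by overlaying models on the images.

```bash
cat >> h.py <<'E'
def pose(x,y,yaw):
    c,s=np.cos(yaw),np.sin(yaw)
    return lambda p:(np.atleast_2d(p)@np.array([[c,s,0],[-s,c,0],[0,0,1.]]))+[x,y,0]
def box(x0,x1,y0,y1,z0,z1):
    v=np.array([[x,y,z] for x in(x0,x1) for y in(y0,y1) for z in(z0,z1)],float)
    return v,[(0,1),(2,3),(4,5),(6,7),(0,2),(1,3),(4,6),(5,7),(0,4),(1,5),(2,6),(3,7)]
def hexp(z0=3):
    a=np.radians(np.arange(0,360,60)); r=30.02
    v=np.array([[sx*30,r*np.cos(t),26+z0+r*np.sin(t)] for sx in(-1,1) for t in a])
    return v,[(i,(i+1)%6) for i in range(6)]+[(6+i,6+(i+1)%6) for i in range(6)]+[(i,i+6) for i in range(6)]
def draw(im,n,P,mdl,col,u0,v0,s):
    q=(proj(n,P(mdl[0]))-[u0,v0]+.5)*s-.5
    for i,j in mdl[1]: cv2.line(im,tuple(int(k) for k in q[i].round()),tuple(int(k) for k in q[j].round()),col,1,cv2.LINE_AA)
E
cat > ov.py <<'E'
from h import *
M=[(pose(657.5,143,.061),box(-4,4,-120,120,150,170),(0,255,0)),(pose(657.5,143,.061),box(-25,25,-140,140,0,12),(0,255,0)),
(pose(664.5,-156.5,.037),box(-4,4,-120,120,150,170),(0,0,255)),(pose(664.5,-156.5,.037),box(-25,25,-140,140,0,12),(0,0,255)),
(pose(441,-19,0),hexp(),(255,255,0)),(pose(439,-159,.29),hexp(),(255,255,0)),
(pose(663,-89,.037),box(-7,7,-15,15,176,212),(255,0,255)),(pose(665.5,-152,.037),box(-7,7,-15,15,176,212),(255,0,255)),
(pose(663,-89,.037),box(-11,11,-28,28,75,170),(255,0,255)),
(pose(443.5,-24,0),box(-85,85,-210,210,0,3),(255,255,0))]
def go(t,s,out):
    a=crop(t,150,95,200,110,4);b=crop(s,150,125,200,110,4)
    for P,m,c in M: draw(a,"top",P,m,c,150,95,4);draw(b,"scene",P,m,c,150,125,4)
    cv2.imwrite(out,cv2.resize(np.vstack([a,b])[:, :],(545,600),interpolation=cv2.INTER_AREA) if 0 else a);cv2.imwrite(out.replace('.png','s.png'),b)
if __name__=="__main__": go(cv2.imread("raw_top0.png"),cv2.imread("raw_scene0.png"),"pics/o0.png")
E
python3 ov.py; python3 -c "
import cv2,numpy as np
a=cv2.imread('pics/o0.png');b=cv2.imread('pics/o0s.png');print(a.shape)
cv2.imwrite('pics/o0c.png',np.vstack([a[:300],b[60:360]]))"
```

```text
(440, 800, 3)
```

View pics/o0c.png

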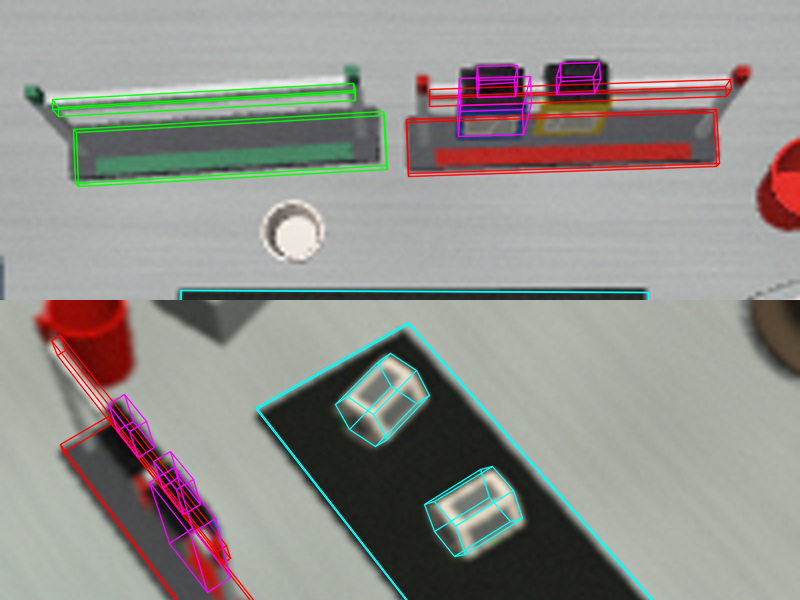

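```bash
cat > fit.py <<'E'
from h import *
from scipy.optimize import least_squares
def blob(im,f,u0,v0,w,h):
    b=im.astype(int)[v0:v0+h,u0:u0+w]; B,G,R=b[...,0],b[...,1],b[...,2]
    m=f(B,G,R).astype(np.uint8); n,l,st,c=cv2.connectedComponentsWithStats(m)
    return sorted([(int(st[i,4]),tuple((c[i]+[u0,v0]).round(1)),tuple(st[i,:4]+[u0,v0,0,0])) for i in range(1,n) if st[i,4]>4],reverse=True)
red=lambda B,G,R:(R>1.8*G)&(R>1.8*B)&(R>70)
grn=lambda B,G,R:(G>1.4*R)&(G>1.1*B)&(G>45)
blk=lambda B,G,R:(np.maximum(np.maximum(B,G),R)<45)
if __name__=="__main__":
    t=cv2.imread("raw_top0.png");s=cv2.imread("raw_scene0.png")
    for n,im,r in(("top",t,(150,105,190,35)),("scene",s,(150,140,135,175))):
        for k,f in(("red",red),("grn",grn),("blk",blk)):
            print(n,k,[(a,tuple(map(float,c)),tuple(map(int,b))) for a,c,b in blob(im,f,*r)[:6]])
    print("blue counter", blob(t,red,100,165,30,30)[:2], blob(s,red,340,290,40,30)[:2])
    m=blob(t,lambda B,G,R:(B>1.6*R)&(B>1.6*G)&(B>60),110,140,60,60)[:1]; print(m)
E
python3 fit.py
```

```text
top red [(279, (290.1, 133.1), (259, 131, 64, 6)), (13, (334.6, 113.4), (333, 112, 4, 4)), (11, (255.1, 115.4), (254, 114, 3, 4))]
top grn [(259, (205.4, 134.2), (174, 131, 64, 8)), (16, (158.2, 118.4), (156, 117, 5, 4)), (10, (237.5, 113.5), (236, 112, 4, 4))]
top blk [(135, (294.3, 114.8), (287, 110, 15, 11)), (134, (273.3, 116.6), (266, 111, 15, 11))]
scene red [(366, (172.6, 148.6), (159, 140, 24, 22)), (82, (201.4, 206.2), (196, 199, 10, 17)), (21, (185.2, 187.0), (183, 183, 5, 9))]
scene grn [(324, (245.4, 267.5), (222, 240, 46, 56)), (16, (211.9, 217.6), (210, 215, 4, 6)), (13, (270.0, 286.7), (269, 285, 3, 5))]
scene blk [(2696, (258.0, 197.4), (215, 149, 70, 107)), (2182, (173.4, 292.8), (150, 260, 58, 55)), (279, (187.8, 183.1), (174, 166, 28, 33))]
blue counter [(42, (np.float64(112.5), np.float64(182.7)), (np.int64(108), np.int64(180), np.int64(10), np.int64(6)))] [(56, (np.float64(362.9), np.float64(307.7)), (np.int64(359), np.int64(304), np.int64(9), np.int64(9)))]
[(323, (np.float64(138.6), np.float64(175.3)), (np.int64(123), np.int64(156), np.int64(26), np.int64(30)))]
```

Run:
```python
from h import *
from scipy.optimize import least_squares
def tri(a,b):
    r=least_squares(lambda p:np.r_[proj("top",p)[0]-a,proj("scene",p)[0]-b],[600,100,150],x_scale=100)
    return r.x.round(1),np.abs(r.fun).max().round(2)
print("ready L",tri((158.2,118.4),(270,286.7)),"R",tri((237.5,113.5),(211.9,217.6)))
print("knob",tri((112.5,182.7),(362.9,307.7)))
for nm,uv in(("rL",(158.2,118.4)),("rR",(237.5,113.5)),("oL",(255.1,115.4)),("oR",(334.6,113.4))): print(nm,ray("top",uv,184).round(1))
# grips
print("yellow blk",ray("top",(294.3,114.8),180).round(1),"blue blk",ray("top",(273.3,116.6),180).round(1))
print("strips",ray("top",(205.4,134.2),12).round(1),ray("top",(290.1,133.1),12).round(1))
```

```text
ready L (array([655.1, 274.6, 178.5]), np.float64(0.01)) R (array([672.3,  24. , 179.7]), np.float64(0.24))
knob (array([462.1, 449.9,  75.6]), np.float64(0.14))
rL [653.4 273.1 184. ]
rR [670.2  24.3 184. ]
oL [664.3 -31.  184. ]
oR [ 671.7 -280.9  184. ]
yellow blk [ 668.  -154.6  180. ] blue blk [661.9 -88.4 180. ]
strips [647.1 148.5  12. ] [ 652.3 -156.4   12. ]
```

Emit:
send_rows([
  [[0, 0, -0.35, 0.29, 0], [0, 0, -0.35, 0.29, 0], [0, 0, -0.35, 0.29, 0], [0, 0, -0.35, 0.29, 0], [0, 0, -0.35, 0.29, 0], [0, 0, -0.35, 0.29, 0], [0, 0, -0.35, 0.29, 0], [0, 0, -0.35, 0.29, 0]],
])

```text
clock: 0.9
eef_pos: [225.7, 582.3, 314.9]
ee_rot: [0.0, 0.695, 0.719, -0.001]
ft_force: [-0.2, -0.2, 0.2]
gripper_width: 85.6
```

Emit:
send_rows([
  [[-0.9, 0.6, 0, 0, 0], [-0.9, 0.6, 0, 0, 0], [-0.9, 0.6, 0, 0, 0], [-0.9, 0.6, 0, 0, 0], [-0.9, 0.6, 0, 0, 0], [-0.9, 0.6, 0, 0, 0], [-0.9, 0.6, 0, 0, 0], [-0.9, 0.6, 0, 0, 0]],
])

```text
clock: 1.7
eef_pos: [379.0, 371.5, 314.7]
ee_rot: [-0.0, 0.692, 0.722, -0.0]
ft_force: [0.1, 0.3, 0.3]
gripper_width: 85.4
```

Emit:
send_rows([
  [[-0.9, 0.6, 0, 0, 0], [-0.9, 0.6, 0, 0, 0], [-0.9, 0.6, 0, 0, 0], [-0.9, 0.6, 0, 0, 0], [-0.9, 0.6, 0, 0, 0], [-0.9, 0.6, 0, 0, 0], [-0.9, 0.6, 0, 0, 0], [-0.9, 0.6, 0, 0, 0]],
])

```text
clock: 2.5
eef_pos: [531.7, 161.7, 314.7]
ee_rot: [-0.0, 0.693, 0.721, -0.0]
ft_force: [0.5, -0.2, -0.2]
gripper_width: 85.6
```

Emit:
send_rows([
  [[-0.9, 0.6, 0, 0, 0], [-0.9, 0.6, 0, 0, 0], [-0.9, 0.6, 0, 0, 0], [-0.9, 0.6, 0, 0, 0], [-0.9, 0.6, 0, 0, 0], [-0.9, 0.6, 0, 0, 0], [-0.9, 0.6, 0, 0, 0], [-0.9, 0.6, 0, 0, 0]],
])

```text
clock: 3.3
eef_pos: [684.4, -48.1, 314.4]
ee_rot: [-0.001, 0.692, 0.721, -0.0]
ft_force: [-0.2, 1.4, -0.1]
gripper_width: 85.2
```

```bash
cat > st.py <<'E'
from h import *
from scipy.spatial.transform import Rotation as R
s=bot.sense();q=s['ee_rot'];m=R.from_quat([q[1],q[2],q[3],q[0]]).as_matrix()
print('t',round(s['clock'],2),'tcp',s['eef_pos'].round(1),'tooly deg',np.degrees(np.arctan2(m[1,1],m[0,1])).round(2),'toolz',m[:,2].round(3),'w',round(s['gripper_width'],1),'F',s['ft_force'].round(1),'q',s['joints'].round(2))
E
python3 st.py
```

```text
t 3.3 tcp [684.4 -48.1 314.4] tooly deg 2.35 toolz [-0.001  0.    -1.   ] w 85.2 F [-0.2  1.4 -0.1] q [-0.13  0.37  1.38  0.    1.39 -0.17]
```

Emit:
send_rows([
  [[-0.7, -0.4, 0, 0, 0], [-0.63, -0.35, 0, 0, 0], [0, 0, 0.5, 0, 0], [0, 0, 0.5, 0, 0], [0, 0, 0, 0, 0], [0, 0, 0, 0, 0]],
])

```text
clock: 3.9
eef_pos: [662.7, -86.5, 283.5]
ee_rot: [-0.001, 0.692, 0.722, -0.001]
ft_force: [0.1, -0.6, 0.5]
gripper_width: 85.1
```

```bash
python3 st.py
python3 - <<'E'
from h import *
t=snap("top","t1");s=snap("scene","s1")
cv2.imwrite("pics/v1.png",np.vstack([crop(t,220,80,130,70,5),crop(s,150,130,130,48,5)]))
E
```

```text
t 3.9 tcp [662.7 -86.5 283.5] tooly deg 2.42 toolz [-0.003  0.001 -1.   ] w 85.1 F [ 0.1 -0.6  0.5] q [-0.2   0.35  1.47  0.    1.32 -0.24]
```

View pics/v1.png

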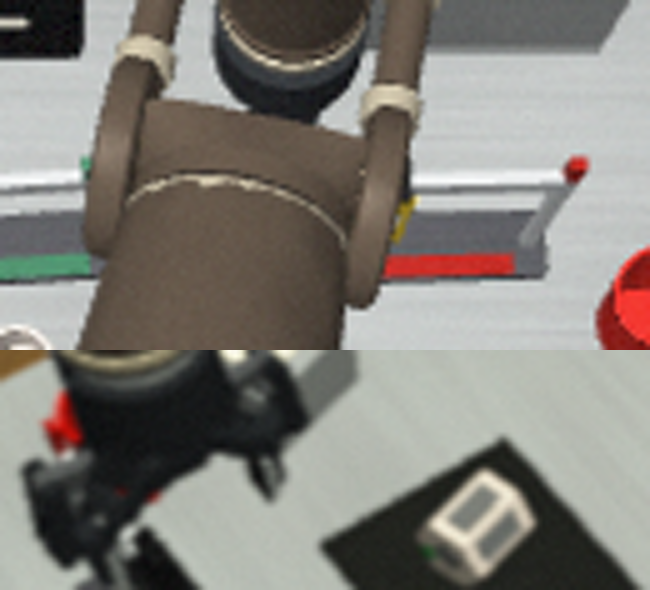

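The arm hides the top view, and the scene view shows the open jaws straddling the tags from above. My estimates were consistent, so I'll go down and grip.

Emit:
send_rows([
  [[-0.05, 0, 0.6, 0, 0], [0, 0, 0.6, 0, 0], [0, 0, 0.6, 0, 0], [0, 0, 0.6, 0, 0], [0, 0, 0.6, 0, 0], [0, 0, 0.35, 0, 0], [0, 0, 0, 0, 0]],
])

```text
clock: 4.7
eef_pos: [662.4, -88.7, 183.2]
ee_rot: [-0.001, 0.692, 0.722, -0.001]
ft_force: [-0.1, 1.0, -0.4]
gripper_width: 85.2
```

Emit:
send_rows([
  [[0, 0, 0, 0, 255], [0, 0, 0, 0, 255], [0, 0, 0, 0, 255], [0, 0, 0, 0, 255], [0, 0, 0, 0, 255], [0, 0, 0, 0, 255], [0, 0, 0, 0, 255], [0, 0, 0, 0, 255]],
])

```text
clock: 5.5
eef_pos: [663.9, -89.4, 185.5]
ee_rot: [0.001, 0.692, 0.721, 0.0]
ft_force: [0.8, 0.1, 2.4]
gripper_width: 12.6
```

Emit:
send_rows([
  [[0, 0, -0.6, 0, 255], [0, 0, -0.6, 0, 255], [0, 0, -0.6, 0, 255], [0, 0, -0.6, 0, 255], [0, 0, -0.6, 0, 255], [0, 0, -0.6, 0, 255], [0, 0, -0.6, 0, 255], [0, 0, -0.6, 0, 255]],
])

```text
clock: 6.3
eef_pos: [662.5, -89.2, 328.2]
ee_rot: [-0.001, 0.692, 0.721, -0.001]
ft_force: [0.8, -0.9, -0.6]
gripper_width: 13.3
```

Emit:
send_rows([
  [[0.7, 0, 0, 0, 255], [0.7, 0, 0, 0, 255], [0.7, 0, 0, 0, 255], [0.7, 0, 0, 0, 255], [0.7, 0, 0, 0, 255], [0.7, 0, 0, 0, 255], [0.7, 0, 0, 0, 255], [0.7, 0, 0, 0, 255]],
])

```text
clock: 7.1
eef_pos: [655.6, 79.3, 327.5]
ee_rot: [-0.001, 0.692, 0.721, -0.001]
ft_force: [0.5, 0.6, -0.7]
gripper_width: 12.7
```

Emit:
send_rows([
  [[0.7, 0, 0, -0.06, 255], [0.7, 0, 0, 0, 255], [0.7, 0, 0, 0, 255], [0.7, 0, 0, 0, 255], [0.7, 0, 0, 0, 255], [0.7, 0, 0, 0, 255], [0, 0, 0, 0, 255], [0, 0, 0, 0, 255]],
])

```text
clock: 7.9
eef_pos: [647.6, 204.1, 327.7]
ee_rot: [-0.0, 0.681, 0.732, -0.001]
ft_force: [-0.1, -0.9, -1.3]
gripper_width: 13.1
```

```bash
python3 st.py
python3 - <<'E'
from h import *
t=snap("top","t2");s=snap("scene","s2")
cv2.imwrite("pics/v2.png",np.vstack([crop(t,130,70,160,75,5),crop(s,160,150,160,45,5)]))
E
```

```text
t 7.9 tcp [647.6 204.1 327.7] tooly deg 4.13 toolz [-0.002 -0.001 -1.   ] w 13.1 F [-0.1 -0.9 -1.3] q [ 0.24  0.35  1.39 -0.    1.41  0.17]
```

View pics/v2.png

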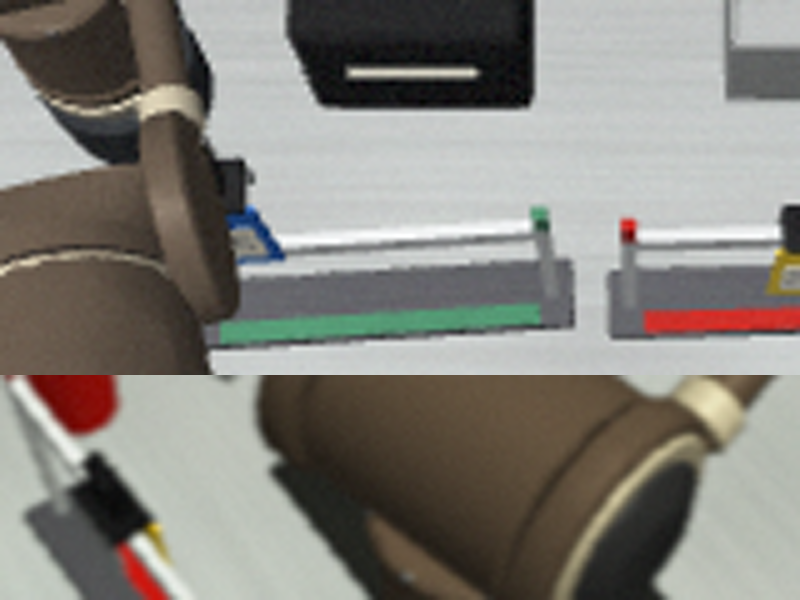

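Emit:
send_rows([
  [[0.1, 0.39, 0, 0, 255], [0, 0, 0, 0, 255], [0, 0, 0.6, 0, 255], [0, 0, 0.6, 0, 255], [0, 0, 0.6, 0, 255], [0, 0, 0.6, 0, 255], [0, 0, 0.6, 0, 255], [0, 0, 0, 0, 255]],
])

```text
clock: 8.8
eef_pos: [657.1, 206.5, 234.9]
ee_rot: [-0.002, 0.682, 0.731, -0.003]
ft_force: [-0.1, -0.6, -1.7]
gripper_width: 12.8
```

Emit:
send_rows([
  [[0, 0, 0.3, 0, 255], [0, 0, 0.3, 0, 255], [0, 0, 0.3, 0, 255], [0, 0, 0.3, 0, 255], [0, 0, 0, 0, 255]],
])

```text
clock: 9.3
eef_pos: [658.4, 207.8, 200.6]
ee_rot: [-0.001, 0.682, 0.732, -0.001]
ft_force: [-0.7, 0.1, -2.1]
gripper_width: 13.1
```

```bash
python3 st.py
python3 - <<'E'
from h import *
t=snap("top","t3");s=snap("scene","s3")
cv2.imwrite("pics/v3.png",np.vstack([crop(t,130,90,130,50,6),crop(s,200,190,130,50,6)]))
E
```

```text
t 9.3 tcp [658.4 207.8 200.6] tooly deg 4.07 toolz [-0.003 -0.001 -1.   ] w 13.1 F [-0.7  0.1 -2.1] q [ 0.24  0.46  1.49 -0.    1.2   0.17]
```

View pics/v3.png

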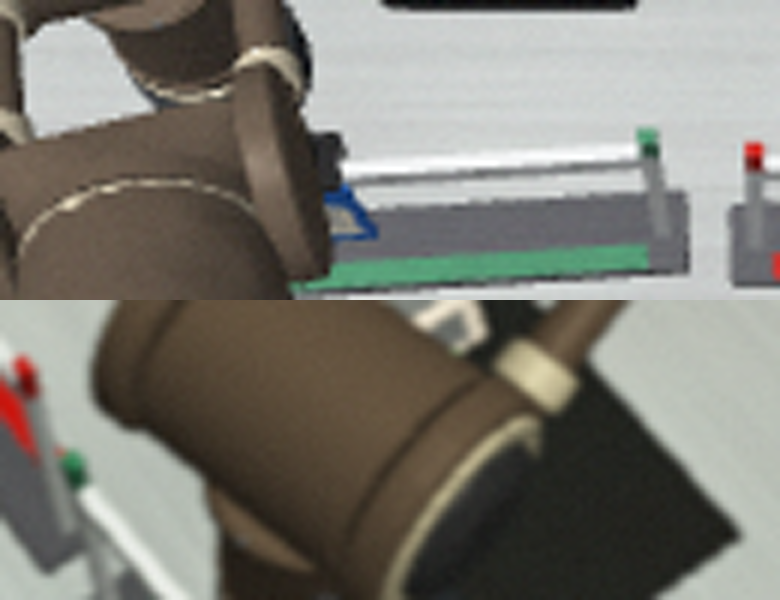

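Emit:
send_rows([
  [[0, 0, 0.25, 0, 255], [0, 0, 0.2, 0, 255], [0, 0, 0.05, 0, 255], [0, 0, 0, 0, 255], [0, 0, 0, 0, 0], [0, 0, 0, 0, 0], [0, 0, 0, 0, 0], [0, 0, 0, 0, 0]],
])

```text
clock: 10.2
eef_pos: [659.9, 208.2, 188.2]
ee_rot: [0.0, 0.682, 0.732, 0.0]
ft_force: [-0.3, 0.4, 0.9]
gripper_width: 70.5
```

Emit:
send_rows([
  [[0, 0, -0.4, 0, 0], [0, 0, -0.6, 0, 0], [0, 0, -0.6, 0, 0], [0, 0, -0.6, 0, 0], [-0.8, 0, 0, 0, 0], [-0.9, 0, 0, 0, 0], [-0.9, 0, 0, 0, 0], [-0.9, 0, 0, 0, 0]],
])

```text
clock: 11.0
eef_pos: [667.4, 102.6, 255.2]
ee_rot: [0.001, 0.681, 0.732, 0.001]
ft_force: [0.0, -0.1, -0.6]
gripper_width: 85.3
```

Emit:
send_rows([
  [[-0.9, 0, 0, 0.06, 0], [-0.9, 0, 0, 0, 0], [-0.9, 0, 0, 0, 0], [-0.9, 0, 0, 0, 0], [-0.9, 0, 0, 0, 0], [-0.9, 0, 0, 0, 0], [-0.9, 0, 0, 0, 0], [-0.9, 0, 0, 0, 0]],
])

```text
clock: 11.8
eef_pos: [677.0, -113.6, 255.2]
ee_rot: [0.001, 0.692, 0.721, 0.0]
ft_force: [-0.1, 0.9, -0.6]
gripper_width: 85.2
```

```bash
python3 st.py
python3 - <<'E'
from fit import *
t=snap("top","t4");s=snap("scene","s4")
print(blob(t,blk,150,100,90,40)[:3],blob(t,lambda B,G,R:(B>1.6*R)&(B>80),150,100,90,40)[:2])
E
```

```text
t 11.8 tcp [ 677.  -113.6  255.2] tooly deg 2.35 toolz [ 0.002 -0.    -1.   ] w 85.2 F [-0.1  0.9 -0.6] q [-0.23  0.41  1.45 -0.    1.28 -0.27]
[(62, (np.float64(178.5), np.float64(117.1)), (np.int64(173), np.int64(113), np.int64(11), np.int64(9)))] [(79, (np.float64(182.6), np.float64(126.2)), (np.int64(171), np.int64(122), np.int64(23), np.int64(10)))]
```

Emit:
send_rows([
  [[-0.7, -0.2, 0, 0, 0], [-0.67, -0.18, 0, 0, 0], [0, 0, 0.3, 0, 0], [0, 0, 0.6, 0, 0], [0, 0, 0.6, 0, 0], [0, 0, 0.6, 0, 0], [0, 0, 0.3, 0, 0], [0, 0, 0, 0, 0]],
])

```text
clock: 12.7
eef_pos: [665.8, -152.4, 179.7]
ee_rot: [-0.002, 0.692, 0.722, -0.001]
ft_force: [-0.2, 0.6, -0.3]
gripper_width: 85.4
```

Emit:
send_rows([
  [[0, 0, 0, 0, 255], [0, 0, 0, 0, 255], [0, 0, 0, 0, 255], [0, 0, 0, 0, 255], [0, 0, 0, 0, 255], [0, 0, 0, 0, 255], [0, 0, 0, 0, 255], [0, 0, 0, 0, 255]],
])

```text
clock: 13.5
eef_pos: [667.4, -154.1, 182.5]
ee_rot: [0.001, 0.692, 0.721, 0.0]
ft_force: [-0.2, -0.1, 3.3]
gripper_width: 13.1
```

Emit:
send_rows([
  [[0, 0, -0.6, 0, 255], [0, 0, -0.6, 0, 255], [0, 0, -0.6, 0, 255], [0, 0, -0.6, 0, 255], [0, 0, -0.6, 0, 255], [0, 0, -0.6, 0, 255], [0, 0, -0.6, 0, 255], [0, 0, -0.6, 0, 255]],
])

```text
clock: 14.3
eef_pos: [666.4, -153.8, 325.3]
ee_rot: [-0.001, 0.692, 0.721, -0.001]
ft_force: [-0.1, 0.6, -0.4]
gripper_width: 12.5
```

Emit:
send_rows([
  [[0.7, 0, 0, 0, 255], [0.7, 0, 0, 0, 255], [0.7, 0, 0, 0, 255], [0.7, 0, 0, 0, 255], [0.7, 0, 0, 0, 255], [0.7, 0, 0, 0, 255], [0.7, 0, 0, 0, 255], [0.7, 0, 0, 0, 255]],
])

```text
clock: 15.1
eef_pos: [658.4, 17.0, 323.3]
ee_rot: [-0.002, 0.692, 0.722, -0.001]
ft_force: [0.2, -0.9, -1.7]
gripper_width: 13.1
```

Emit:
send_rows([
  [[0.7, 0, 0, -0.06, 255], [0.7, 0, 0, 0, 255], [0.7, 0, 0, 0, 255], [0.7, 0, 0, 0, 255], [0.7, 0, 0, 0, 255], [0, 0, 0, 0, 255], [0, 0, 0, 0, 255]],
])

```text
clock: 15.8
eef_pos: [651.9, 120.0, 324.0]
ee_rot: [-0.001, 0.681, 0.733, -0.001]
ft_force: [-0.1, -0.3, -0.9]
gripper_width: 13.0
```

```bash
python3 st.py
```

```text
t 15.8 tcp [651.9 120.  324. ] tooly deg 4.21 toolz [-0.003 -0.001 -1.   ] w 13.0 F [-0.1 -0.3 -0.9] q [ 0.12  0.32  1.43 -0.    1.39  0.04]
```

Emit:
send_rows([
  [[0, 0.43, 0, 0, 255], [0, 0, 0, 0, 255], [0, 0, 0.6, 0, 255], [0, 0, 0.6, 0, 255], [0, 0, 0.6, 0, 255], [0, 0, 0.6, 0, 255], [0, 0, 0.6, 0, 255], [0, 0, 0, 0, 255]],
])

```text
clock: 16.6
eef_pos: [663.2, 118.5, 231.6]
ee_rot: [-0.003, 0.682, 0.731, -0.003]
ft_force: [-0.7, 0.2, -1.1]
gripper_width: 13.1
```

Emit:
send_rows([
  [[0, 0, 0.3, 0, 255], [0, 0, 0.3, 0, 255], [0, 0, 0.3, 0, 255], [0, 0, 0.3, 0, 255], [0, 0, 0, 0, 255]],
])

```text
clock: 17.1
eef_pos: [664.9, 119.5, 197.7]
ee_rot: [-0.001, 0.682, 0.732, -0.001]
ft_force: [-0.4, 0.3, -2.1]
gripper_width: 13.4
```

Emit:
send_rows([
  [[0, 0, 0.25, 0, 255], [0, 0, 0.2, 0, 255], [0, 0, 0.05, 0, 255], [0, 0, 0, 0, 255], [0, 0, 0, 0, 0], [0, 0, 0, 0, 0], [0, 0, 0, 0, 0], [0, 0, 0, 0, 0]],
])

```text
clock: 17.9
eef_pos: [666.4, 119.6, 185.2]
ee_rot: [0.0, 0.682, 0.732, 0.0]
ft_force: [-0.7, 0.2, -0.4]
gripper_width: 70.6
```

Emit:
send_rows([
  [[0, 0, -0.4, 0, 0], [0, 0, -0.6, 0, 0], [0, 0, -0.6, 0, 0], [0, -0.6, -0.6, 0, 0], [-0.5, -0.8, 0, 0, 0], [-0.5, -0.8, 0, 0, 0], [-0.5, -0.8, 0, 0, 0], [-0.5, -0.8, 0, 0, 0]],
])

```text
clock: 18.7
eef_pos: [556.1, 51.2, 252.0]
ee_rot: [0.001, 0.681, 0.732, 0.001]
ft_force: [-0.5, -0.7, -0.0]
gripper_width: 85.2
```

Emit:
send_rows([
  [[-0.5, -0.8, 0, 0.08, 0], [-0.5, -0.8, 0, 0.05, 0], [-0.5, 0, 0, 0, 0], [0, 0, 0, 0, 0]],
])

```text
clock: 19.1
eef_pos: [511.3, 2.8, 252.1]
ee_rot: [0.001, 0.706, 0.709, 0.001]
ft_force: [-0.3, -0.7, 0.3]
gripper_width: 85.1
```

```bash
python3 st.py
python3 - <<'E'
from fit import *
t=snap("top","t5");s=snap("scene","s5")
cv2.imwrite("pics/v5.png",np.vstack([crop(t,150,95,200,75,4),crop(s,150,140,200,75,4)]))
E
```

```text
t 19.1 tcp [511.3   2.8 252.1] tooly deg 0.25 toolz [ 0.003 -0.001 -1.   ] w 85.1 F [-0.3 -0.7  0.3] q [-0.08  0.07  1.88 -0.    1.19 -0.08]
```

View pics/v5.png

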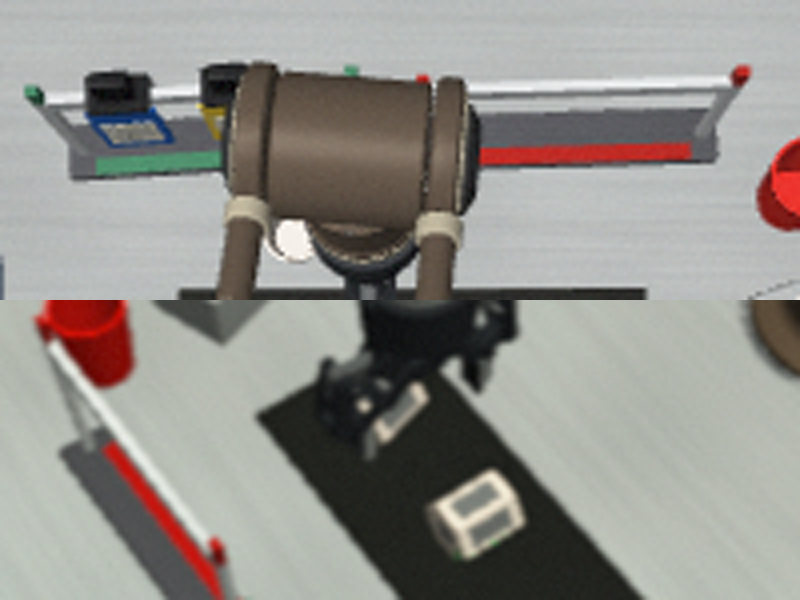

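Both tags hang on the green rail, blue at (118,95) and yellow at (222,85) in the top crop, and timer A hasn't moved. I'll move A by its ends to the +y part of the mat to make room for rolling.

Emit:
send_rows([
  [[-0.15, -0.4, 0.8, 0, 0], [-0.15, -0.4, 0.8, 0, 0], [-0.15, -0.4, 0.8, 0, 0], [-0.15, -0.4, 0.8, 0, 0], [-0.1, -0.4, 0.8, 0, 0], [0, -0.35, 0.8, 0, 0], [0, 0, 0.5, 0, 0], [0, 0, 0.2, 0, 0]],
])

```text
clock: 20.0
eef_pos: [439.6, -16.5, 84.2]
ee_rot: [-0.001, 0.705, 0.709, -0.001]
ft_force: [-0.4, 0.0, 0.3]
gripper_width: 85.7
```

```bash
python3 st.py
```

```text
t 20.0 tcp [439.6 -16.5  84.2] tooly deg 0.38 toolz [-0.003  0.001 -1.   ] w 85.7 F [-0.4  0.   0.3] q [-0.14  0.17  2.16  0.    0.82 -0.14]
```

Emit:
send_rows([
  [[0, 0, 0.6, 0, 0], [0, 0, 0.6, 0, 0], [0, 0, 0.6, 0, 0], [0, 0, 0.4, 0, 0], [0, 0, 0, 0, 0]],
])

```text
clock: 20.5
eef_pos: [439.7, -16.8, 18.7]
ee_rot: [-0.001, 0.705, 0.709, -0.001]
ft_force: [0.1, -0.1, -0.7]
gripper_width: 85.3
```

Emit:
send_rows([
  [[0, 0, 0, 0, 255], [0, 0, 0, 0, 255], [0, 0, 0, 0, 255], [0, 0, 0, 0, 255], [0, 0, 0, 0, 255], [0, 0, -0.3, 0, 255], [0, 0, -0.3, 0, 255], [0, 0, -0.2, 0, 255]],
])

```text
clock: 21.3
eef_pos: [439.9, -17.1, 44.5]
ee_rot: [0.0, 0.705, 0.709, 0.0]
ft_force: [0.0, -0.9, -1.0]
gripper_width: 59.2
```

Emit:
send_rows([
  [[0.5, 0, 0, 0, 255], [0.6, 0, 0, 0, 255], [0.6, 0, 0, 0, 255], [0.6, 0, 0, 0, 255], [0.6, 0, 0, 0, 255], [0.6, 0, 0, 0, 255], [0.6, 0, 0, 0, 255], [0.2, 0, 0, 0, 255]],
])

```text
clock: 22.1
eef_pos: [439.2, 113.0, 44.1]
ee_rot: [0.0, 0.704, 0.71, 0.0]
ft_force: [-0.0, -1.0, -1.0]
gripper_width: 58.9
```

```bash
python3 st.py
```

```text
t 22.1 tcp [439.2 113.   44.1] tooly deg 0.44 toolz [ 0.  0. -1.] w 58.9 F [-0. -1. -1.] q [0.16 0.27 2.14 0.   0.73 0.15]
```

Emit:
send_rows([
  [[0, 0, 0.5, 0, 255], [0, 0, 0.3, 0, 255], [0, 0, 0, 0, 255], [0, 0, 0, 0, 0], [0, 0, 0, 0, 0], [0, 0, 0, 0, 0], [0, 0, 0, 0, 0], [0, 0, -0.5, 0, 0]],
])

```text
clock: 22.9
eef_pos: [437.1, 111.4, 33.3]
ee_rot: [-0.001, 0.705, 0.709, -0.002]
ft_force: [-0.8, 0.2, -0.6]
gripper_width: 85.7
```

Emit:
send_rows([
  [[0, 0, -0.9, 0, 0], [0, 0, -0.9, 0, 0], [0, 0, -0.3, -0.29, 0], [0, 0, -0.3, -0.29, 0], [0, 0, 0, -0.29, 0], [0, 0, 0, -0.29, 0], [0, 0, 0, -0.29, 0], [0, 0, 0, -0.29, 0]],
])

```text
clock: 23.7
eef_pos: [439.1, 111.8, 106.7]
ee_rot: [-0.0, 0.338, 0.941, -0.0]
ft_force: [0.5, 0.2, 0.6]
gripper_width: 85.5
```

Emit:
send_rows([
  [[0, 0, 0, -0.29, 0], [0, 0, 0, -0.29, 0], [0, 0, 0, -0.29, 0], [0, 0, 0, -0.29, 0], [0, 0, 0, -0.22, 0], [0, 0, 0, 0, 0]],
])

```text
clock: 24.3
eef_pos: [439.0, 111.8, 106.6]
ee_rot: [-0.0, 0.003, 1.0, -0.0]
ft_force: [1.0, 0.7, 0.6]
gripper_width: 85.2
```

```bash
python3 st.py
python3 - <<'E'
from h import *
t=snap("top","t6");s=snap("scene","s6")
cv2.imwrite("pics/v6.png",np.vstack([crop(t,180,150,160,75,5),crop(s,210,150,160,45,5)]))
E
```

```text
t 24.3 tcp [439.  111.8 106.6] tooly deg 89.71 toolz [-0. -0. -1.] w 85.2 F [1.  0.7 0.6] q [ 0.15  0.15  2.12 -0.    0.87 -1.41]
```

View pics/v6.png

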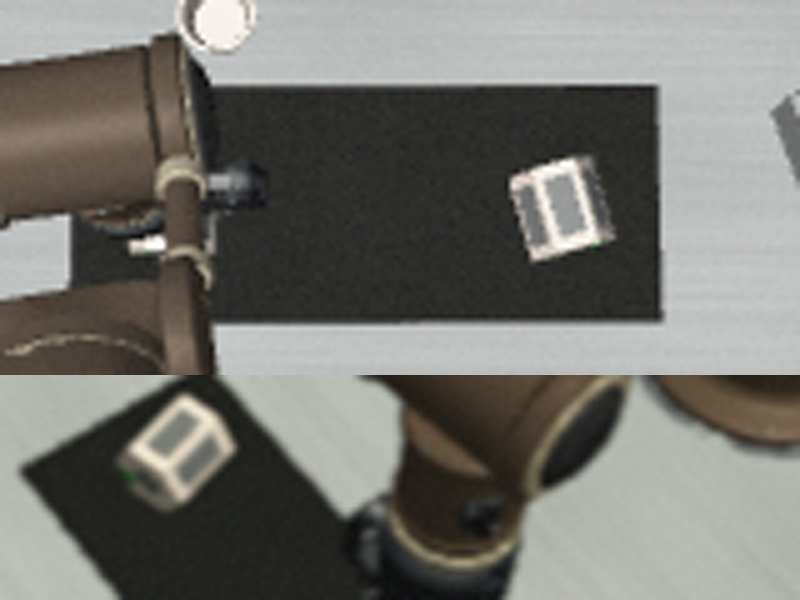

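Emit:
send_rows([
  [[0, 0, 0.7, 0, 0], [0, 0, 0.7, 0, 0], [0, 0, 0.7, 0, 0], [0, 0, 0.63, 0, 0], [0, -0.2, 0, 0, 0], [0, -0.2, 0, 0, 0], [0, -0.2, 0, 0, 0], [0, -0.2, 0, 0, 0]],
])

```text
clock: 25.2
eef_pos: [440.5, 87.6, 26.1]
ee_rot: [0.001, 0.003, 1.0, 0.0]
ft_force: [0.2, 2.3, 1.4]
gripper_width: 85.7
```

Emit:
send_rows([
  [[0, -0.12, 0, 0, 0], [0, -0.12, 0, 0, 0], [0, -0.12, 0, 0, 0], [0, -0.12, 0, 0, 0], [0, -0.12, 0, 0, 0], [0, 0, 0, 0, 0], [0, 0, 0, 0, 0], [0, 0, 0, 0, 0]],
])

```text
clock: 26.0
eef_pos: [439.8, 69.8, 25.3]
ee_rot: [0.001, 0.002, 1.0, -0.0]
ft_force: [0.8, 2.1, 6.5]
gripper_width: 85.5
```

```bash
python3 st.py
python3 - <<'E'
from fit import *
for n in("top","scene"):
    i=snap(n,n[0]+"7"); print(n,blob(i,grn,210,150,150,110)[:4] if n=="scene" else blob(i,grn,180,150,150,75)[:4])
E
```

```text
t 26.0 tcp [439.8  69.8  25.3] tooly deg 89.73 toolz [ 0.001 -0.    -1.   ] w 85.5 F [0.8 2.1 6.5] q [ 0.06  0.3   2.17 -0.    0.68 -1.51]
top []
scene [(26, (np.float64(237.4), np.float64(256.8)), (np.int64(235), np.int64(253), np.int64(7), np.int64(7))), (16, (np.float64(211.9), np.float64(217.6)), (np.int64(210), np.int64(215), np.int64(4), np.int64(6))), (6, (np.float64(234.8), np.float64(169.8)), (np.int64(234), np.int64(169), np.int64(3), np.int64(3))), (6, (np.float64(223.2), np.float64(242.2)), (np.int64(222), np.int64(241), np.int64(3), np.int64(3)))]
```

Run:
```python
from h import *
t=cv2.imread("raw_t7.png");s=cv2.imread("raw_s7.png")
cv2.imwrite("pics/v7.png",np.vstack([crop(t,170,155,130,50,6),crop(s,255,180,130,50,6)]))
```

```text
(no output)
```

View pics/v7.png

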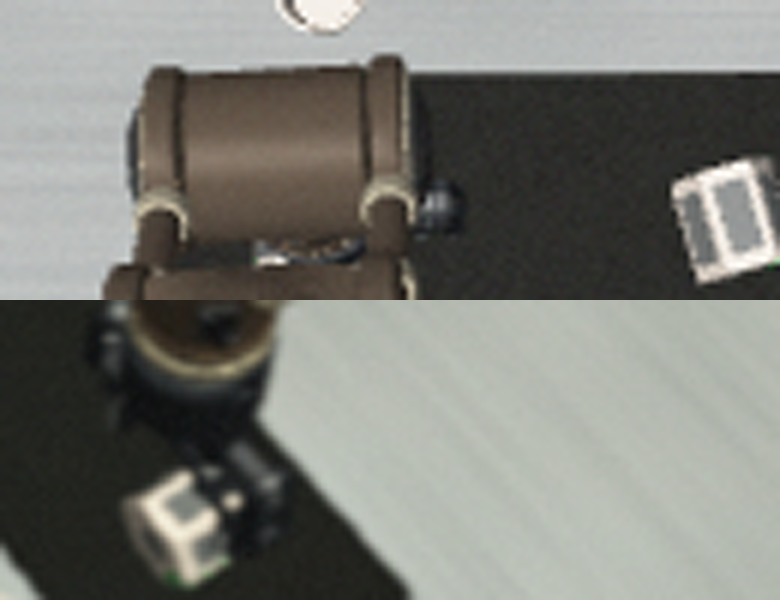

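Run:
```python
from h import *
print(ray("scene",(255+180/6,180+230/6),35), ray("scene",(255+180/6,180+280/6),12))
s=cv2.imread("raw_s7.png"); z=cv2.resize(s[195:250,265:320],(600,600),interpolation=cv2.INTER_CUBIC)
for y,yaw,c in((97,0,(0,255,255)),):
    draw(z,"scene",pose(439.5,y,yaw),hexp(),c,265,195,600/55)
q=(proj("scene",[[439.5,112.4,25+13],[450.5,112.4,38],[428.5,112.4,38]])-[265,195]+.5)*600/55
for a in q: cv2.circle(z,tuple(int(k) for k in a),4,(0,0,255),-1)
cv2.imwrite("pics/v8.png",z)
```

```text
[455.54150342  95.12171112  35.        ] [466.07101506 111.33395245  12.        ]
```

View pics/v8.png

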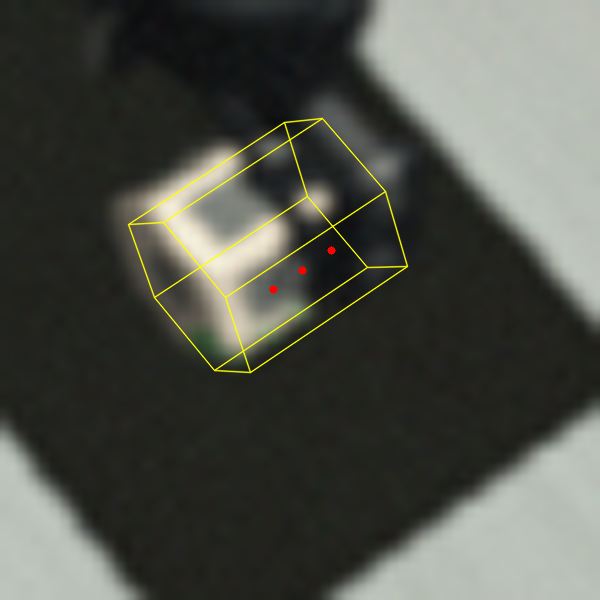

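The finger was riding up the upper flat: the timer tilted a little and slid to y≈97. I'll lift instead from under the lower flat, arcing about the far edge. First I'll back off and write a silhouette-based pose fit, so I don't use up picture views.

Emit:
send_rows([
  [[0, 0.2, -0.3, 0, 0], [0, 0.2, -0.6, 0, 0], [0, 0, -0.8, 0, 0], [0, 0, -0.9, 0, 0], [0, 0.9, -0.9, 0, 0], [0, 0.9, -0.9, 0, 0], [0, 0.9, 0, 0, 0], [0, 0, 0, 0, 0]],
])

```text
clock: 26.9
eef_pos: [440.0, 165.0, 158.3]
ee_rot: [0.001, 0.001, 1.0, 0.0]
ft_force: [0.4, -1.2, -0.8]
gripper_width: 85.6
```

```bash
cat > tf.py <<'E'
from h import *
from scipy.optimize import minimize
import sys
def hull(n,p,tilt=0):
    v=hexp()[0]; q=proj(n,pose(p[0],p[1],p[2])(v)); return q
def fit(im,n,p0):
    g=im.astype(int).max(2); S=6
    c=hull(n,p0).mean(0); u0,v0=(c-28).astype(int)
    m=cv2.resize(g[v0:v0+56,u0:u0+56].astype(np.float32),None,fx=S,fy=S,interpolation=cv2.INTER_LINEAR)>75
    def cost(p):
        q=(hull(n,[p[0]*10,p[1]*10,p[2]/10])-[u0,v0]+.5)*S-.5; k=np.zeros(m.shape,np.uint8)
        cv2.fillConvexPoly(k,cv2.convexHull(q.round().astype(np.int32)),1); k=k>0
        return 1-(k&m).sum()/max(1,(k|m).sum())
    b=None
    for y in np.arange(-.6,.61,.15):
        r=minimize(cost,[p0[0]/10,p0[1]/10,(p0[2]+y)*10],method="Nelder-Mead",options=dict(initial_simplex=np.array([p0[0]/10,p0[1]/10,(p0[2]+y)*10])+np.array([[0,0,0],[1.5,0,0],[0,1.5,0],[0,0,1.5]])))
        if b is None or r.fun<b.fun:b=r
    p=[b.x[0]*10,b.x[1]*10,b.x[2]/10]; P=pose(*p); cols={}
    for a in(30,90,150):
        t=np.radians(a); z=26+3+26*np.sin(t); y=26*np.cos(t)
        u=proj(n,P([[0,y,z]]))[0]; B,G,R=cv2.getRectSubPix(im,(3,3),(float(u[0]),float(u[1]))).reshape(-1,3).mean(0)
        cols[a]=(int(R),int(G),int(B))
    # green anywhere nearby
    reg=im[v0:v0+56,u0:u0+56].astype(int); gm=(reg[...,1]>1.25*reg[...,2])&(reg[...,1]>1.1*reg[...,0])&(reg[...,1]>40)
    ys,xs=np.nonzero(gm); gp=None
    if len(xs): gp=(len(xs),(P.__call__(np.zeros(3))[0][:2]-ray(n,(xs.mean()+u0,ys.mean()+v0),29)[:2]).round(0)*-1)
    return np.round(p,2),round(b.fun,3),"flat cols +y,top,-y",cols,"green",gp
if __name__=="__main__":
    n=sys.argv[1]; im=snap(n,"tf") if len(sys.argv)<6 else cv2.imread(sys.argv[5])
    print(*fit(im,n,[float(a) for a in sys.argv[2:5]]))
E
python3 st.py; python3 tf.py scene 440 97 0; python3 tf.py scene 440 -159 0.29;python3 tf.py scene 440 -19 0 raw_scene0.png;python3 tf.py top 440 -19 0 raw_top0.png;python3 tf.py top 440 -159 0.29 raw_top0.png
```

```text
t 26.9 tcp [440.  165.  158.3] tooly deg 89.92 toolz [ 0.003  0.001 -1.   ] w 85.6 F [ 0.4 -1.2 -0.8] q [ 0.27  0.1   2.05 -0.    0.99 -1.3 ]
[4.3786e+02 9.1420e+01 5.0000e-02] 0.51 flat cols +y,top,-y {30: (108, 110, 103), 90: (126, 130, 123), 150: (155, 149, 135)} green (6, array([36., 23.]))
[ 4.4034e+02 -1.5851e+02  3.9000e-01] 0.828 flat cols +y,top,-y {30: (108, 111, 104), 90: (125, 127, 120), 150: (143, 139, 125)} green (7, array([41., -2.]))
[ 4.3884e+02 -1.4470e+01  6.0000e-02] 0.721 flat cols +y,top,-y {30: (100, 102, 96), 90: (117, 122, 115), 150: (144, 139, 125)} green (8, array([23., 28.]))
[440.89 -16.3    0.  ] 0.631 flat cols +y,top,-y {30: (117, 117, 115), 90: (148, 151, 149), 150: (88, 88, 86)} green (5, array([-11.,  26.]))Traceback (most recent call last):
  File "tf.py", line 30, in <module>
    print(*fit(im,n,[float(a) for a in sys.argv[2:5]]))
           ~~~^^^^^^^^^^^^^^^^^^^^^^^^^^^^^^^^^^^^^^^^
  File "tf.py", line 16, in fit
    r=minimize(cost,[p0[0]/10,p0[1]/10,(p0[2]+y)*10],method="Nelder-Mead",options=dict(initial_simplex=np.array([p0[0]/10,p0[1]/10,(p
[... 167 characters left out ...]
**options)
    fxr = func(xr)
    fx = function(np.copy(x), *(wrapper_args + args))
  File "tf.py", line 11, in cost
    q=(hull(n,[p[0]*10,p[1]*10,p[2]/10])-[u0,v0]+.5)*S-.5; k=np.zeros(m.shape,np.uint8)
       ~~~~^^^^^^^^^^^^^^^^^^^^^^^^^^^^^
  File "tf.py", line 5, in hull
    v=hexp()[0]; q=proj(n,pose(p[0],p[1],p[2])(v)); return q
                   ~~~~^^^^^^^^^^^^^^^^^^^^^^^^^^^
  File "h.py", line 7, in proj
    K,r,t=cal(n); return cv2.projectPoints(np.float64(P).reshape(-1,1,3),r,t,K,None)[0].reshape(-1,2)
          ~~~^^^
  File "h.py", line 4, in cal
    c=bot.get_calibration(n); f=192/np.tan(np.radians(c['vertical_fov']/2))
ValueError: time passes only in moves, steps and waits
```

```bash
python3 - <<'E'
s=open('h.py').read()
s=s.replace("def cal(n):\n","_C={}\ndef cal(n):\n    if n not in _C: _C[n]=_cal(n)\n    return _C[n]\ndef _cal(n):\n")
open('h.py','w').write(s)
s=open('tf.py').read()
s=s.replace(">75\n",">60\n    l=cv2.connectedComponents(m.astype(np.uint8))[1]; m=l==max(1,l[28*S,28*S])\n")
open('tf.py','w').write(s)
E
for a in "scene 440 97 0" "scene 440 -159 .29" "scene 440 -19 0 raw_scene0.png" "top 440 -19 0 raw_top0.png" "top 440 -159 .29 raw_top0.png"; do python3 tf.py $a;done
```

```text
[4.3806e+02 9.1120e+01 8.0000e-02] 0.099 flat cols +y,top,-y {30: (108, 110, 104), 90: (126, 130, 123), 150: (151, 146, 131)} green (4, array([37., 22.]))
[ 4.4067e+02 -1.5791e+02  4.4000e-01] 0.124 flat cols +y,top,-y {30: (108, 111, 105), 90: (125, 127, 120), 150: (149, 144, 129)} green (7, array([41., -3.]))
[ 4.3991e+02 -1.4700e+01  1.0000e-01] 0.105 flat cols +y,top,-y {30: (100, 102, 96), 90: (118, 122, 114), 150: (140, 135, 121)} green (8, array([22., 28.]))
[ 4.4009e+02 -1.6300e+01 -6.0000e-02] 0.073 flat cols +y,top,-y {30: (117, 117, 115), 90: (148, 151, 149), 150: (88, 87, 85)} green (5, array([-10.,  26.]))
[ 4.4085e+02 -1.5918e+02  2.6000e-01] 0.082 flat cols +y,top,-y {30: (110, 111, 109), 90: (141, 143, 142), 150: (98, 97, 94)} green (2, array([-26., -27.]))
```

Emit:
send_rows([
  [[0, -0.9, 0, 0, 0], [0, -0.9, 0, 0, 0], [0, -0.8, 0.3, 0, 0], [0, 0, 0.9, 0, 0], [0, 0, 0.9, 0, 0], [0, 0, 0.9, 0, 0], [0, 0, 0.9, 0, 0], [0, 0, 0, 0, 0]],
])

```text
clock: 27.9
eef_pos: [434.4, 83.3, 36.2]
ee_rot: [-0.005, 0.003, 1.0, -0.001]
ft_force: [-0.3, 0.2, 0.3]
gripper_width: 85.6
```

Emit:
send_rows([
  [[0, 0, 0.5, 0, 0], [0, 0, 0.5, 0, 0], [0, 0, 0.3, 0, 0], [0, 0, 0, 0, 0]],
])

```text
clock: 28.3
eef_pos: [438.3, 84.4, 0.5]
ee_rot: [-0.001, 0.003, 1.0, -0.0]
ft_force: [-0.6, 0.4, 0.2]
gripper_width: 85.6
```

```bash
python3 st.py
python3 - <<'E'
from h import *
s=snap("scene","s9"); t=snap("top","t9")
cv2.imwrite("pics/v9.png",np.hstack([crop(s,255,180,70,75,8),crop(t,185,150,25,75,8)]))
E
```

```text
t 28.3 tcp [438.3  84.4   0.5] tooly deg 89.7 toolz [-0.002 -0.    -1.   ] w 85.6 F [-0.6  0.4  0.2] q [ 0.09  0.35  2.16 -0.    0.63 -1.47]
```

View pics/v9.png

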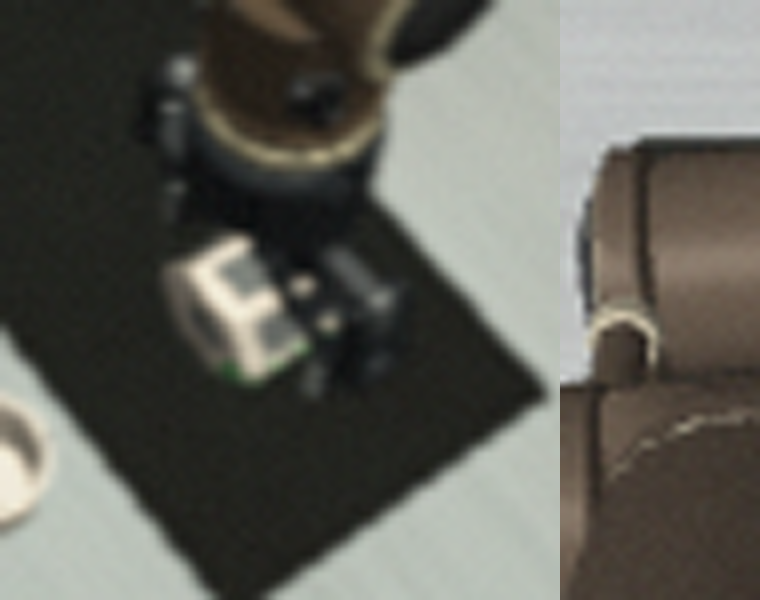

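Emit:
send_rows([
  [[0, -0.2, 0, 0, 0], [0, -0.2, 0, 0, 0], [0, -0.12, 0, 0, 0], [0, 0, 0, 0, 0]],
])

```text
clock: 28.8
eef_pos: [439.4, 68.7, 1.3]
ee_rot: [0.0, 0.003, 1.0, -0.0]
ft_force: [0.2, -0.9, 0.4]
gripper_width: 85.3
```

Emit:
send_rows([
  [[0, -0.05, -0.13, 0, 0], [0, -0.06, -0.12, 0, 0], [0, -0.07, -0.11, 0, 0], [0, -0.09, -0.11, 0, 0], [0, -0.09, -0.09, 0, 0], [0, -0.11, -0.09, 0, 0], [0, -0.11, -0.07, 0, 0], [0, -0.12, -0.06, 0, 0]],
])

```text
clock: 29.6
eef_pos: [439.0, 47.9, 24.5]
ee_rot: [0.0, 0.002, 1.0, -0.0]
ft_force: [0.0, -0.5, 0.2]
gripper_width: 85.4
```

Emit:
send_rows([
  [[0, 0, 0, 0, 0], [0, 0, 0, 0, 0]],
])

```text
clock: 29.8
eef_pos: [438.9, 48.1, 24.3]
ee_rot: [0.0, 0.003, 1.0, -0.0]
ft_force: [0.7, 0.1, 0.4]
gripper_width: 85.1
```

```bash
python3 st.py
python3 - <<'E'
from fit import *
i=snap("scene","s10"); g2=lambda B,G,R:(G>1.25*R)&(G>1.1*B)&(G>40)
for a,c,b in blob(i,g2,262,180,70,75)[:3]: print(a,c,ray("scene",c,42).round(0),ray("scene",c,55).round(0))
E
python3 tf.py scene 438 80 0; python3 tf.py scene 438 60 0
```

```text
t 29.8 tcp [438.9  48.1  24.3] tooly deg 89.7 toolz [ 0. -0. -1.] w 85.1 F [0.7 0.1 0.4] q [ 0.01  0.29  2.17 -0.    0.67 -1.56]
137 (np.float64(282.4), np.float64(209.7)) [446.  68.  42.] [450.  72.  55.]
[450.61  57.13   1.67] 0.27 flat cols +y,top,-y {30: (51, 54, 52), 90: (139, 141, 132), 150: (81, 79, 71)} green (109, array([-6., 15.]))
[451.94  55.51  -0.61] 0.282 flat cols +y,top,-y {30: (53, 140, 64), 90: (139, 142, 134), 150: (188, 182, 165)} green (95, array([-7., 19.]))
```

Green is now on the upper +y flat, so the first roll worked. I'll move up and re-fit.

Emit:
send_rows([
  [[0, 0.2, -0.3, 0, 0], [0, 0.2, -0.6, 0, 0], [0, 0.9, -0.9, 0, 0], [0, 0.9, -0.9, 0, 0], [0, 0.9, -0.9, 0, 0], [0, 0.9, 0, 0, 0], [0, 0, 0, 0, 0]],
])

```text
clock: 30.65
eef_pos: [440.7, 171.5, 134.5]
ee_rot: [0.002, 0.001, 1.0, 0.001]
ft_force: [-0.1, 0.0, 0.7]
gripper_width: 85.3
```

```bash
python3 st.py; python3 tf.py scene 438 58 0;python3 tf.py top 438 58 0
```

```text
t 30.65 tcp [440.7 171.5 134.5] tooly deg 89.93 toolz [ 0.004  0.002 -1.   ] w 85.3 F [-0.1  0.   0.7] q [ 0.28  0.14  2.06  0.    0.94 -1.29]
[4.3863e+02 5.3580e+01 9.0000e-02] 0.093 flat cols +y,top,-y {30: (19, 146, 48), 90: (126, 130, 122), 150: (148, 143, 129)} green (152, array([-2., 20.]))
[4.3806e+02 5.0540e+01 2.0000e-02] 0.106 flat cols +y,top,-y {30: (49, 145, 71), 90: (165, 168, 167), 150: (83, 84, 83)} green (69, array([ 0., 25.]))
```

Emit:
send_rows([
  [[0, -0.9, 0, 0, 0], [0, -0.9, 0, 0, 0], [0, -0.9, 0, 0, 0], [0, -0.9, 0, 0, 0], [0, -0.55, 0.4, 0, 0], [0, 0, 0.8, 0, 0], [0, 0, 0.8, 0, 0], [0, 0, 0.8, 0, 0]],
])

```text
clock: 31.55
eef_pos: [437.9, 42.5, 47.1]
ee_rot: [-0.001, 0.003, 1.0, -0.0]
ft_force: [0.7, 0.3, -0.9]
gripper_width: 85.6
```

Emit:
send_rows([
  [[0, 0, 0.6, 0, 0], [0, 0, 0.6, 0, 0], [0, 0, 0.43, 0, 0], [0, 0, 0, 0, 0]],
])

```text
clock: 31.95
eef_pos: [436.4, 43.1, -2.5]
ee_rot: [-0.003, 0.003, 1.0, -0.0]
ft_force: [-0.3, 0.5, 0.0]
gripper_width: 85.5
```

```bash
python3 st.py
```

```text
t 31.95 tcp [436.4  43.1  -2.5] tooly deg 89.67 toolz [-0.005 -0.    -1.   ] w 85.5 F [-0.3  0.5  0. ] q [-0.    0.35  2.18 -0.    0.62 -1.57]
```

Emit:
send_rows([
  [[0, -0.15, -0.1, 0, 0], [0, -0.15, 0, 0, 0], [0, -0.1, 0, 0, 0], [0, 0, 0, 0, 0]],
])

```text
clock: 32.35
eef_pos: [439.7, 31.3, 3.2]
ee_rot: [0.001, 0.003, 1.0, -0.0]
ft_force: [0.5, 1.4, -0.2]
gripper_width: 85.6
```

Emit:
send_rows([
  [[0, -0.05, -0.13, 0, 0], [0, -0.06, -0.12, 0, 0], [0, -0.07, -0.11, 0, 0], [0, -0.09, -0.11, 0, 0], [0, -0.09, -0.09, 0, 0], [0, -0.11, -0.09, 0, 0], [0, -0.11, -0.07, 0, 0], [0, -0.12, -0.06, 0, 0]],
])

```text
clock: 33.15
eef_pos: [438.8, 10.4, 26.0]
ee_rot: [0.0, 0.002, 1.0, -0.0]
ft_force: [0.7, 0.7, 0.7]
gripper_width: 85.6
```

Emit:
send_rows([
  [[0, 0, 0, 0, 0], [0, 0.2, -0.3, 0, 0], [0, 0.2, -0.6, 0, 0], [0, 0.9, -0.9, 0, 0], [0, 0.9, -0.9, 0, 0], [0, 0.9, -0.9, 0, 0], [0, 0.9, 0, 0, 0], [0, 0, 0, 0, 0]],
])

```text
clock: 33.95
eef_pos: [440.3, 133.8, 135.7]
ee_rot: [0.002, 0.001, 1.0, 0.001]
ft_force: [-0.5, -0.6, -0.4]
gripper_width: 85.6
```

```bash
python3 st.py; python3 tf.py scene 438 18 0;python3 tf.py top 438 18 0;python3 tf.py scene 440 -158 .3;python3 tf.py top 440 -158 .3
```

```text
t 33.95 tcp [440.3 133.8 135.7] tooly deg 89.93 toolz [ 0.004  0.002 -1.   ] w 85.6 F [-0.5 -0.6 -0.4] q [ 0.2   0.11  2.09  0.    0.94 -1.37]
[4.3973e+02 1.7240e+01 1.0000e-01] 0.098 flat cols +y,top,-y {30: (107, 109, 103), 90: (24, 178, 60), 150: (61, 129, 69)} green (175, array([ -8., -14.]))
[4.3879e+02 1.4040e+01 2.0000e-02] 0.101 flat cols +y,top,-y {30: (131, 130, 128), 90: (83, 203, 111), 150: (90, 93, 89)} green (158, array([2., 1.]))
[ 4.4072e+02 -1.5852e+02  4.2000e-01] 0.123 flat cols +y,top,-y {30: (109, 112, 105), 90: (126, 128, 121), 150: (142, 138, 124)} green (8, array([34., 17.]))
[ 4.4101e+02 -1.5904e+02  2.3000e-01] 0.102 flat cols +y,top,-y {30: (120, 121, 119), 90: (151, 153, 153), 150: (108, 106, 104)} green (2, array([-26., -27.]))
```

Timer A is green-up at about (439, 15). Next is timer B, which rolls the other way along its own perpendicular.

Emit:
send_rows([
  [[0, -1, 0, -0.28, 0], [0, -1, 0, -0.28, 0], [0.28, -0.96, 0, 0, 0], [0.28, -0.96, 0, 0, 0], [0.28, -0.96, 0, 0, 0], [0.28, -0.96, 0, 0, 0], [0.28, -0.96, 0, 0, 0], [0.28, -0.96, 0, 0, 0]],
])

```text
clock: 34.95
eef_pos: [440.4, -110.9, 133.1]
ee_rot: [-0.001, -0.136, 0.991, 0.0]
ft_force: [0.6, -0.5, 0.3]
gripper_width: 85.6
```

Emit:
send_rows([
  [[0.28, -0.96, 0, 0, 0], [0.17, -0.6, 0, 0, 0], [0, 0, 0, 0, 0], [0, 0, 0, 0, 0]],
])

```text
clock: 35.35
eef_pos: [440.3, -158.1, 133.1]
ee_rot: [-0.001, -0.136, 0.991, 0.001]
ft_force: [-0.4, 0.3, -0.6]
gripper_width: 85.6
```

```bash
python3 st.py
```

```text
t 35.35 tcp [ 440.3 -158.1  133.1] tooly deg 105.61 toolz [-0.002  0.001 -1.   ] w 85.6 F [-0.4  0.3 -0.6] q [-0.44  0.13  2.07  0.    0.94 -2.28]
```

Emit:
send_rows([
  [[0, 0, 0.7, 0, 0], [0, 0, 0.8, 0, 0], [0, 0, 0.8, 0, 0], [0, 0, 0.8, 0, 0], [0, 0, 0.6, 0, 0], [0, 0, 0.5, 0, 0], [0, 0, 0.17, 0, 0], [0, 0, 0, 0, 0]],
])

```text
clock: 36.15
eef_pos: [440.4, -156.6, 1.9]
ee_rot: [-0.001, -0.138, 0.99, 0.001]
ft_force: [-0.3, -0.1, -0.1]
gripper_width: 85.3
```

Emit:
send_rows([
  [[0, 0.2, 0, 0, 0], [0, 0.2, 0, 0, 0], [0, 0.2, 0, 0, 0], [0, 0.1, 0, 0, 0], [0, 0, 0, 0, 0]],
])

```text
clock: 36.65
eef_pos: [436.0, -137.1, 3.2]
ee_rot: [0.0, -0.137, 0.991, -0.0]
ft_force: [0.5, -0.7, -0.4]
gripper_width: 85.2
```

```bash
python3 st.py
```

```text
t 36.65 tcp [ 436.  -137.1    3.2] tooly deg 105.8 toolz [ 0.001 -0.    -1.   ] w 85.2 F [ 0.5 -0.7 -0.4] q [-0.4   0.36  2.14  0.    0.64 -2.25]
```

Emit:
send_rows([
  [[0, 0.05, -0.13, 0, 0], [0, 0.06, -0.12, 0, 0], [0, 0.07, -0.11, 0, 0], [0, 0.09, -0.11, 0, 0], [0, 0.09, -0.09, 0, 0], [0, 0.11, -0.09, 0, 0], [0, 0.11, -0.07, 0, 0], [0, 0.12, -0.06, 0, 0]],
])

```text
clock: 37.45
eef_pos: [429.9, -116.9, 26.3]
ee_rot: [0.0, -0.137, 0.991, 0.0]
ft_force: [0.0, -0.1, -0.7]
gripper_width: 85.1
```

Emit:
send_rows([
  [[0, 0, 0, 0, 0], [0, -0.2, -0.3, 0, 0], [0, -0.2, -0.6, 0, 0], [0, -0.9, -0.9, 0, 0], [0, -0.9, -0.9, 0, 0], [0, -0.9, -0.9, 0, 0], [0, -0.9, 0, 0, 0], [0, 0, 0, 0, 0]],
])

```text
clock: 38.25
eef_pos: [465.2, -237.2, 136.9]
ee_rot: [0.003, -0.136, 0.991, -0.003]
ft_force: [0.4, 0.9, -0.9]
gripper_width: 85.5
```

```bash
python3 st.py; python3 tf.py scene 430 -122 .3;python3 tf.py top 430 -122 .3
```

```text
t 38.25 tcp [ 465.2 -237.2  136.9] tooly deg 105.61 toolz [ 0.006 -0.005 -1.   ] w 85.5 F [ 0.4  0.9 -0.9] q [-0.55  0.22  1.95 -0.    0.96 -2.4 ]
[ 4.2989e+02 -1.1997e+02  3.8000e-01] 0.124 flat cols +y,top,-y {30: (110, 113, 106), 90: (127, 129, 122), 150: (122, 134, 107)} green (128, array([-1., 92.]))
[ 4.2926e+02 -1.2219e+02  2.6000e-01] 0.108 flat cols +y,top,-y {30: (125, 126, 124), 90: (161, 164, 162), 150: (45, 106, 58)} green (66, array([  7., -23.]))
```

Emit:
send_rows([
  [[0.1, 0.9, 0, 0, 0], [0, 0.9, 0, 0, 0], [0, 0.9, 0, 0, 0], [0, 0.9, 0, 0, 0], [0, 0.4, 0.3, 0, 0], [0, 0, 0.8, 0, 0], [0, 0, 0.8, 0, 0], [0, 0, 0.8, 0, 0]],
])

```text
clock: 39.15
eef_pos: [426.5, -117.5, 51.7]
ee_rot: [-0.0, -0.138, 0.99, 0.0]
ft_force: [-0.2, 0.1, -0.1]
gripper_width: 85.5
```

Emit:
send_rows([
  [[0, 0, 0.7, 0, 0], [0, 0, 0.6, 0, 0], [0, 0, 0.43, 0, 0], [0, 0, 0, 0, 0], [0, 0, 0, 0, 0]],
])

```text
clock: 39.65
eef_pos: [426.9, -118.0, 0.9]
ee_rot: [-0.0, -0.137, 0.991, 0.0]
ft_force: [-0.1, -0.4, 0.7]
gripper_width: 85.7
```

```bash
python3 st.py
```

```text
t 39.65 tcp [ 426.9 -118.     0.9] tooly deg 105.78 toolz [-0.001  0.    -1.   ] w 85.7 F [-0.1 -0.4  0.7] q [-0.37  0.35  2.17 -0.    0.62 -2.21]
```

Emit:
send_rows([
  [[0, 0.2, 0, 0, 0], [0, 0.2, 0, 0, 0], [0, 0.2, 0, 0, 0], [0, 0, 0, 0, 0]],
])

```text
clock: 40.05
eef_pos: [422.2, -100.0, 1.7]
ee_rot: [0.0, -0.138, 0.99, -0.0]
ft_force: [-0.1, 0.4, -0.4]
gripper_width: 85.8
```

Emit:
send_rows([
  [[0, 0.05, -0.13, 0, 0], [0, 0.06, -0.12, 0, 0], [0, 0.07, -0.11, 0, 0], [0, 0.09, -0.11, 0, 0], [0, 0.09, -0.09, 0, 0], [0, 0.11, -0.09, 0, 0], [0, 0.11, -0.07, 0, 0], [0, 0.12, -0.06, 0, 0]],
])

```text
clock: 40.85
eef_pos: [416.4, -80.2, 24.8]
ee_rot: [-0.0, -0.137, 0.991, 0.0]
ft_force: [0.8, 0.1, 0.0]
gripper_width: 85.4
```

Emit:
send_rows([
  [[0, 0, 0, 0, 0], [0, -0.2, -0.3, 0, 0], [0, -0.2, -0.6, 0, 0], [0, -0.9, -0.9, 0, 0], [0, -0.9, -0.9, 0, 0], [0, -0.9, -0.9, 0, 0], [0, -0.9, 0, 0, 0], [0, 0, 0, 0, 0]],
])

```text
clock: 41.65
eef_pos: [451.8, -200.2, 135.2]
ee_rot: [0.003, -0.136, 0.991, -0.002]
ft_force: [-0.1, -0.4, -0.2]
gripper_width: 85.5
```

```bash
python3 st.py; python3 tf.py scene 420 -85 .3;python3 tf.py top 420 -85 .3; python3 tf.py top 439 14 0;python3 tf.py scene 439 14 0
```

```text
t 41.65 tcp [ 451.8 -200.2  135.2] tooly deg 105.61 toolz [ 0.006 -0.004 -1.   ] w 85.5 F [-0.1 -0.4 -0.2] q [-0.5   0.17  2.02 -0.    0.94 -2.35]
[ 4.1841e+02 -8.0370e+01  4.1000e-01] 0.741 flat cols +y,top,-y {30: (114, 115, 108), 90: (22, 176, 58), 150: (56, 125, 66)} green (332, array([ 5., 38.]))
[ 4.1932e+02 -8.2510e+01  1.9000e-01] 0.773 flat cols +y,top,-y {30: (126, 127, 124), 90: (81, 203, 110), 150: (95, 97, 94)} green (244, array([ 8., 31.]))
[ 4.388e+02  1.396e+01 -6.000e-02] 0.104 flat cols +y,top,-y {30: (132, 131, 128), 90: (84, 205, 112), 150: (91, 93, 90)} green (225, array([ -4., -26.]))
[4.3964e+02 1.6970e+01 1.1000e-01] 0.097 flat cols +y,top,-y {30: (104, 107, 101), 90: (24, 177, 59), 150: (60, 125, 68)} green (298, array([-13., -53.]))
```

Both timers are green-up, at about (419,-82) and (439,15). Next is the lever: close the gripper, turn it so tool x is tangent to the knob's circle, and travel to a point behind the knob.

Emit:
send_rows([
  [[0, 0, -0.5, -0.25, 255], [0, 0, -0.5, -0.25, 255], [0, 0, 0, -0.15, 255], [-0.74, 0.99, 0, 0, 255], [-0.74, 0.99, 0, 0, 255], [-0.74, 0.99, 0, 0, 255], [-0.74, 0.99, 0, 0, 255], [-0.74, 0.99, 0, 0, 255]],
])

```text
clock: 42.65
eef_pos: [455.3, -8.5, 161.8]
ee_rot: [-0.001, -0.296, 0.955, 0.0]
ft_force: [0.6, -1.2, 0.2]
gripper_width: -0.3
```

Emit:
send_rows([
  [[-0.74, 0.99, 0, 0, 255], [-0.74, 0.99, 0, 0, 255], [-0.74, 0.99, 0, 0, 255], [-0.74, 0.99, 0, 0, 255], [-0.74, 0.99, 0, 0, 255], [-0.74, 0.99, 0, 0, 255], [-0.74, 0.99, 0, 0, 255], [-0.74, 0.99, 0, 0, 255]],
])

```text
clock: 43.45
eef_pos: [467.3, 287.4, 161.7]
ee_rot: [-0.001, -0.296, 0.955, -0.0]
ft_force: [0.2, -0.5, 0.2]
gripper_width: 0.3
```

Emit:
send_rows([
  [[-0.74, 0.99, 0, 0, 255], [-0.74, 0.99, 0, 0, 255], [-0.74, 0.99, 0, 0, 255], [-0.74, 0.99, 0, 0, 255], [0, 0, 0, 0, 255], [0, 0, 0, 0, 255]],
])

```text
clock: 44.05
eef_pos: [473.6, 434.1, 161.4]
ee_rot: [-0.001, -0.297, 0.955, -0.001]
ft_force: [0.8, -0.5, 0.1]
gripper_width: -0.2
```

```bash
python3 st.py;python3 - <<'E'
from h import *
t=snap("top","t11");s=snap("scene","s11")
a=crop(s,270,250,160,100,5); cv2.imwrite("pics/v11.png",a)
for im,n,nm in((t,"top","t"),): cv2.imwrite("raw_t11.png",im)
E
```

```text
t 44.05 tcp [473.6 434.1 161.4] tooly deg 124.55 toolz [-0.002 -0.002 -1.   ] w -0.2 F [ 0.8 -0.5  0.1] q [ 0.67  0.41  1.64 -0.    1.09 -1.5 ]
```

View pics/v11.png

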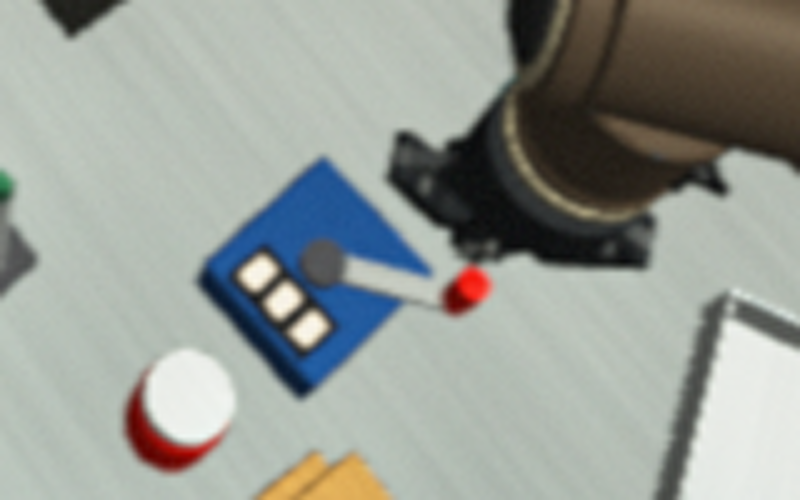

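The lever is at rest: pivot at crop (323,262), knob top at (475,283). The fingers are above and beyond the knob.

Run:
```python
from h import *
p=ray("scene",(270+323/5-.4,250+262/5-.4),58); k=ray("scene",(270+477/5-.4,250+281/5-.4),100)
pt=ray("top",(208*.64,266*.64),58)
print(p,k,pt,np.hypot(*(k-p)[:2]),np.degrees(np.arctan2(k[1]-p[1],k[0]-p[0])))
```

```text
[510.65428976 391.24830253  58.        ] [462.48422503 449.87286521 100.        ] [507.8744568  387.64795772  58.        ] 75.87617864691194 129.40893120835932
```

Emit:
send_rows([
  [[0, 0, 0, -0.12, 255], [-0.96, 0.65, 0, 0, 255], [0, 0, 0, 0, 255], [0, 0, 0.8, 0, 255], [0, 0, 0.8, 0, 255], [0, 0, 0.8, 0, 255], [0, 0, 0.7, 0, 255], [0, 0, 0, 0, 255]],
])

```text
clock: 44.95
eef_pos: [483.5, 463.0, 65.6]
ee_rot: [-0.004, -0.324, 0.946, -0.002]
ft_force: [-0.4, -0.5, -0.6]
gripper_width: 0.1
```

```bash
python3 st.py
```

```text
t 44.95 tcp [483.5 463.   65.6] tooly deg 127.75 toolz [-0.007 -0.006 -1.   ] w 0.1 F [-0.4 -0.5 -0.6] q [ 0.7   0.58  1.61 -0.    0.96 -1.53]
```

Emit:
send_rows([
  [[0.16, 0.09, 0, 0, 255], [0.25, 0.05, 0, -0.2, 255], [0.25, 0.05, 0, -0.2, 255], [0.25, 0.05, 0, -0.2, 255], [0.25, 0.05, 0, -0.2, 255], [0.25, 0.05, 0, -0.2, 255], [0.25, 0.05, 0, -0.2, 255], [0.25, 0.05, 0, -0.2, 255]],
])

```text
clock: 45.75
eef_pos: [443.4, 431.6, 72.4]
ee_rot: [0.003, -0.63, 0.776, 0.001]
ft_force: [-2.0, 3.3, 0.5]
gripper_width: 0.2
```

Emit:
send_rows([
  [[0.25, 0.05, 0, -0.2, 255], [0.25, 0.05, 0, -0.2, 255], [0, 0, 0, 0, 255]],
])

```text
clock: 46.05
eef_pos: [437.8, 416.6, 72.2]
ee_rot: [0.002, -0.703, 0.711, 0.001]
ft_force: [-1.6, 3.3, 1.6]
gripper_width: 0.3
```

```bash
python3 st.py;  python3 - <<'E'
from fit import *
s=snap("scene","s12");t=snap("top","t12")
for a,c,b in blob(s,red,320,255,90,80)[:4]: print("scene",a,c,b,ray("scene",c,83).round(1))
for a,c,b in blob(t,red,95,165,60,70)[:4]: print("top",a,c,b,ray("top",c,83).round(1))
E
```

```text
t 46.05 tcp [437.8 416.6  72.2] tooly deg 179.32 toolz [ 0.002  0.004 -1.   ] w 0.3 F [-1.6  3.3  1.6] q [ 0.69  0.46  1.79  0.    0.89 -2.44]
scene 38 (np.float64(357.0), np.float64(285.6)) (np.int64(354), np.int64(282), np.int64(7), np.int64(8)) [435.5 396.3  83. ]
top 44 (np.float64(127.2), np.float64(191.0)) (np.int64(123), np.int64(188), np.int64(10), np.int64(6)) [433.8 396.   83. ]
```

Emit:
send_rows([
  [[0.25, 0.05, 0, -0.2, 255], [0.13, 0.03, 0, -0.1, 255], [0, 0, 0, 0, 255]],
])

```text
clock: 46.45
eef_pos: [436.0, 405.0, 70.9]
ee_rot: [-0.001, 0.754, -0.657, -0.0]
ft_force: [-1.7, 2.9, 2.3]
gripper_width: 0.4
```

Emit:
send_rows([
  [[0.1, 0.02, 0, -0.06, 255], [0, 0, 0, 0, 255]],
])

```text
clock: 46.65
eef_pos: [435.8, 401.9, 70.5]
ee_rot: [-0.001, 0.764, -0.646, -0.0]
ft_force: [-0.9, 3.5, 4.1]
gripper_width: 0.3
```

```bash
python3 st.py;  python3 - <<'E'
from fit import *
s=snap("scene","s13");t=snap("top","t13")
for a,c,b in blob(s,red,320,255,90,80)[:1]: print("scene",a,ray("scene",c,83).round(1))
for a,c,b in blob(t,red,95,165,60,55)[:1]: print("top",a,ray("top",c,83).round(1))
E
```

```text
t 46.65 tcp [435.8 401.9  70.5] tooly deg -170.42 toolz [ 0.001  0.002 -1.   ] w 0.3 F [-0.9  3.5  4.1] q [ 0.67  0.44  1.81  0.    0.88 -2.64]
scene 53 [436.7 383.3  83. ]
top 43 [434.2 380.3  83. ]
```

Emit:
send_rows([
  [[0.08, 0, 0, 0, 255], [0, 0, 0, 0, 255]],
])

```text
clock: 46.95
eef_pos: [435.9, 401.2, 70.3]
ee_rot: [-0.002, 0.763, -0.646, -0.001]
ft_force: [-3.2, 9.2, 2.5]
gripper_width: 0.2
```

Emit:
send_rows([
  [[0.08, 0, 0, 0, 255], [0, 0, 0, 0, 255]],
])

```text
clock: 47.15
eef_pos: [435.9, 400.6, 70.4]
ee_rot: [-0.004, 0.763, -0.646, -0.002]
ft_force: [-4.2, 12.9, 0.6]
gripper_width: 0.2
```

Emit:
send_rows([
  [[0.08, 0, 0, 0, 255], [0, 0, 0, 0, 255]],
])

```text
clock: 47.35
eef_pos: [436.0, 400.0, 70.5]
ee_rot: [-0.005, 0.763, -0.647, -0.003]
ft_force: [-5.8, 17.2, -0.0]
gripper_width: -0.3
```

Emit:
send_rows([
  [[0, 0, 0, 0, 255], [0, 0, 0, 0, 255], [0, 0, 0, 0, 255], [-0.24, 0, 0, 0, 255], [-0.25, -0.08, 0, 0.2, 255], [-0.25, -0.08, 0, 0.2, 255], [-0.25, -0.08, 0, 0.2, 255], [-0.25, -0.08, 0, 0.2, 255]],
])

```text
clock: 48.15
eef_pos: [445.5, 431.1, 69.6]
ee_rot: [0.001, -0.619, 0.785, -0.001]
ft_force: [1.6, 2.0, 0.9]
gripper_width: -0.3
```

Emit:
send_rows([
  [[-0.25, -0.08, 0, 0.2, 255], [-0.25, -0.08, 0, 0.2, 255], [-0.25, -0.08, 0, 0.2, 255], [-0.25, -0.08, 0, 0.2, 255], [-0.25, -0.08, 0, 0.2, 255], [-0.25, -0.08, 0, 0.2, 255], [-0.4, 0, 0, 0.1, 255], [-0.4, 0, 0, 0, 255]],
])

```text
clock: 48.95
eef_pos: [495.5, 478.0, 68.4]
ee_rot: [-0.001, -0.338, 0.941, -0.001]
ft_force: [0.1, 0.7, -0.0]
gripper_width: 0.1
```

Emit:
send_rows([
  [[-0.4, 0, -0.5, 0, 255], [0, 0, -0.8, 0, 255], [0, 0, -0.8, 0, 255], [0, 0, -0.8, 0, 255], [0, 0.8, 0, 0, 255], [-0.8, 0.8, 0, 0, 255], [-0.8, 0, 0, 0, 255], [0, 0, 0, 0, 255]],
])

```text
clock: 49.75
eef_pos: [512.5, 555.2, 155.5]
ee_rot: [0.001, -0.338, 0.941, -0.001]
ft_force: [0.6, -0.2, 0.0]
gripper_width: 0.1
```

```bash
python3 st.py;  python3 - <<'E'
from fit import *
s=snap("scene","s14");t=snap("top","t14")
for a,c,b in blob(s,red,330,270,60,60)[:2]: print("scene",a,c,ray("scene",c,76).round(1))
for a,c,b in blob(t,red,95,165,60,55)[:1]: print("top",a,c,ray("top",c,76).round(1))
cv2.imwrite("pics/v14.png",np.hstack([crop(t,90,95,230,140,2.5)[:, :],crop(s,150,130,90,140,2.5)]))
E
```

```text
t 49.75 tcp [512.5 555.2 155.5] tooly deg 129.55 toolz [ 0.002 -0.001 -1.   ] w 0.1 F [ 0.6 -0.2  0. ] q [ 0.77  0.62  1.34 -0.    1.18 -1.49]
scene 56 (np.float64(362.9), np.float64(307.7)) [462.  450.1  76. ]
top 42 (np.float64(112.5), np.float64(182.7)) [462.4 449.3  76. ]
```

View pics/v14.png

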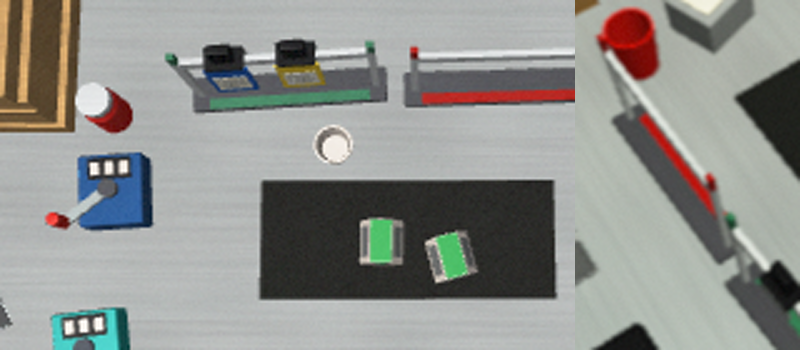

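```bash
python3 tf.py top 420 -84 .28 raw_t14.png;python3 tf.py scene 420 -84 .28 raw_s14.png;python3 tf.py top 439 14 0 raw_t14.png;python3 tf.py scene 439 14 0 raw_s14.png
```

```text
[ 4.1851e+02 -8.2970e+01  2.4000e-01] 0.09 flat cols +y,top,-y {30: (117, 118, 115), 90: (77, 192, 103), 150: (87, 89, 86)} green (244, array([ 9., 31.]))
[345.53 -89.83   0.8 ] 0.734 flat cols +y,top,-y {30: (174, 180, 171), 90: (174, 179, 170), 150: (174, 178, 170)} green (332, array([77., 47.]))
[ 4.3932e+02  1.3420e+01 -2.0000e-02] 0.09 flat cols +y,top,-y {30: (127, 125, 123), 90: (79, 194, 106), 150: (85, 87, 84)} green (225, array([ -4., -25.]))
[4.3978e+02 1.7230e+01 1.0000e-01] 0.091 flat cols +y,top,-y {30: (101, 104, 98), 90: (23, 172, 57), 150: (57, 122, 65)} green (298, array([-13., -53.]))
```

All the checks agree: both tags hang on the green rail, both timers are green-up on the mat, and the knob is back at its rest pixel in both cameras. The arm is clear, so I'm handing in.

```bash
python3 -c "
from rig import bot
print(bot.job_done())"
```

```text
the job is handed in; nothing more can be done
None
```

The job is handed in at about 50 s of the 210 s; no verdict was reported. This start had two tags and two timers.

**What I did**
- **Tags:** I moved the blue and yellow tags from the red oven rail to the green ready rail.
- **Timers:** I rolled both timers two flats each by lifting under the lower flat with one finger. My first attempt, pushing high on the upper flat, only slid and wedged the first timer. It stayed on the mat.
- **Lever:** I swung the blue counter's lever to its stop, held it about 0.3 s after the last push, then let it spring back.

**Last checks**
- **Timers:** both show green on top, at about (439, 14) and (419, -83) mm on the mat. The scene-camera fit of the second timer failed in the last run because the arm was in the way. The top camera showed it clearly.
- **Tags:** both hang on the green rail between the end stops. I checked how well they are seated only by eye and from the release height.
- **Lever at the stop:** the push force rose from about 3.5 N to 17 N with almost no further movement. The angle there was estimated from the cameras at about 1.0 rad.
- **Lever at rest:** the knob is back at its starting pixels in both cameras.
- **Arm and bystanders:** the arm is clear of everything. The shaker, dip pot and cup looked undisturbed; the oil bottle was outside the last picture, and the arm never worked near it.

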